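# Weigh and lock up the cleaning caddy

### The job

Closing up the kitchen: stand every cleaner bottle on the worktop upright in a pocket of the caddy, then weigh it by lifting the caddy by its scale handle a few centimetres clear of its bay, holding it still for two seconds, and lowering it gently back flat into the bay. Then slide the hasp strap fully home over the caddy's lug and only then press the padlock shackle down until it clicks and stays down. Leave the other things on the worktop standing where they are.

Things in the scene. Friction and masses are not known exactly. Their poses are not given: they have to be found in the camera images.
- dock: storage bay bolted to the worktop: dark steel plate 270 x 300 x 6 mm with a low kerb (18 mm above the worktop) round the caddy, 7 to 8 mm larger than the caddy on every side. Origin on the worktop under the centre of the caddy's place; x of its frame points away from the bay's front (strap and padlock are on its -x side), y along the strap's travel, z up. It is placed anew, turned up to about 0.3 rad, in every run
- caddy: open navy plastic carrying caddy, loose, about 0.4 kg empty, 150 (own x) x 230 (own y) x 40 mm high, standing on the bay's plate (6 mm above the worktop). Origin: centre of its underside; axes as the bay's. A lug 30 mm wide sticks out 30 mm from the middle of its front (-x) wall, its top 30 mm above the underside. The scale's housing, 30 x 20 mm, stands in its middle up to 130 mm
- caddy_base (a point): the same point and axes as caddy. The caddy's walls are 4 mm; dividers as high as the walls make four pockets centred at own x, y = (+-36, +-77) mm, each about 69 x 69 mm (and an empty strip under the scale), inner floor 4 mm above the underside. One bottle goes in each pocket
- handle (a point): centre of the black handle of the sprung hand scale: a flat bar 80 mm along the caddy's x, 16 mm along its y, 22 mm high, on a rod that draws straight up out of the housing in the middle of the caddy. At rest the bar's centre is 170 mm above the caddy's underside. Load the caddy evenly, else it hangs askew
- scale (a joint): how far the scale handle is drawn out against its spring, m: 0 at rest, up to 0.06. Spring 180 N/m with 0.9 N preload: the caddy with its bottles leaves the surface at about 0.025 to 0.045
- strap (a joint): travel of the flat steel hasp strap (18 mm wide, 4 mm thick, its top 48 mm above the worktop) along the bay's +y, m: starts 0 to 0.02 (lug free), home at its stop 0.113, where it lies over the caddy's lug and its eye lies under the raised short leg of the shackle. Rubs with about 1.5 N and stays where it is left
- strap_stud (a point): middle of the upright steel stud (diameter 16 mm, 36 mm tall, from 48 to 84 mm above the worktop; this point 68 mm above) by which the strap is moved; 110 mm in front of the bay's centre, moves with the strap
- shackle (a joint): how far the padlock shackle is pressed down, m: 0 open, 0.020 fully home. Springs and the hidden pawl resist with about 5 N at first and up to about 12 N, strongest near 0.004; it snaps over at about 0.014 and then holds the shackle at 0.020 by itself. If let go before the snap it springs up again
- shackle_top (a point): top of the round-bar steel shackle (bar 8 mm, 34 mm wide over its two legs along the bay's y); 94 mm above the worktop when open, 74 mm when home. The brass padlock body (46 x 22 x 36 mm) is clipped upright in the bay 110 mm in front of its centre and 70 mm towards +y; press straight down
- bottle0_center (a point): centre of a cleaner bottle, 45 mm above its base: white plastic, paper band, narrow black cap, diameter 48 mm up to 68 mm, shoulder tapering to a cap at 80 to 95 mm, about 0.09 kg, half full, upright on the worktop; z axis is the bottle's axis. Three or four of these bottles are present
- bottle1_center (a point): centre of a cleaner bottle, 45 mm above its base: white plastic, paper band, narrow black cap, diameter 48 mm up to 68 mm, shoulder tapering to a cap at 80 to 95 mm, about 0.09 kg, half full, upright on the worktop; z axis is the bottle's axis. Three or four of these bottles are present
- bottle2_center (a point): centre of a cleaner bottle, 45 mm above its base: white plastic, paper band, narrow black cap, diameter 48 mm up to 68 mm, shoulder tapering to a cap at 80 to 95 mm, about 0.09 kg, half full, upright on the worktop; z axis is the bottle's axis. Three or four of these bottles are present
- bottle3_center (a point): centre of a cleaner bottle, 45 mm above its base: white plastic, paper band, narrow black cap, diameter 48 mm up to 68 mm, shoulder tapering to a cap at 80 to 95 mm, about 0.09 kg, half full, upright on the worktop; z axis is the bottle's axis. Three or four of these bottles are present
- mug: bystander: blue mug, diameter 72 mm, 80 mm tall, handle to its +y, origin under its base
- jar: bystander: squat glass jar with steel lid, diameter 64 mm, 65 mm tall, origin under its base
- shaker: bystander: turned dark-wood pepper shaker, diameter 52 mm, 90 mm tall, origin under its base
Not all that is in view belongs to the job. Leave any purple or red look-alike of the part that bears bottle2_center alone.

How it is judged:
By the outcome, as a careful person would: the job done as asked, in the order asked, and still so for the second after the job is handed in, with the robot touching nothing.
Of bottle0, bottle1, bottle2, bottle3 only 3 to 4 are there at a start; the rules pass over those that are not, and their reading is None.
At some moment in a run one of bottle0, bottle1, bottle2, bottle3 may be knocked a few centimetres aside while the robot is not near it.
It also fails if it takes over 208 s, if anything falls off the work surface, if the arm or the gripper's body presses on something with over 40 N, if the wrist force passes 120 N, or if a joint passes its speed limit or range.

### The arm

A 6-joint arm with a two-finger parallel gripper is mounted at the origin on the work surface. World frame = base frame: x ahead of the robot, y to its left, z up, the work surface at z = 0. Lengths are in m, angles in rad, forces in N, time in s.
With the tool pointing down it reaches from about 0.3 to 0.825 m from the base axis. Payload 5.4 kg.
Tool frame: the origin (TCP) lies midway between the tips of the shut fingers; the grasp point (between the pads) lies 19 mm behind it; z points along the fingers, y is the line along which they close (so a half turn about z gives the same grasp; the last joint's range is limited). The gripper opens to 92 mm and grips with 3 to 60 N. Pads are 20 mm wide; open, the fingers measure 128 mm over their backs; the gripper's body (75 mm by 189 mm) begins 69 mm behind the grasp point.
Start: joints at [1.011, 0.158, 1.597, -0, 1.386, -0.21], TCP at [0.197, 0.54, 0.215] pointing down, gripper open.
Joint ranges: [-2.91, 2.91], [-0.94, 2.29], [0.18, 2.7], [-1.29, 4.43], [0.17, 2.64], [-3, 3]. Speed limits (rad/s): [2.57, 2.57, 3.14, 3.14, 3.14, 3.14].

### API

Orientations are given as a unit quaternion [x, y, z, w].
In Python, from workcell import * gives the robot as it stands. The module is installed in compiled form; this text tells all that it offers.
- The arm moves only by the tool servo_tool, never from a script. Its argument "targets" is a list of rows, each a list of 3 entries, a list of its own where there are three numbers: the shift along the tool's x, y, z in mm, then the turn about the tool's z in degrees, then the closure, from -1 (fully open) to 1 (shut), so that 0 is half open. A call has 1 to 8 rows; each row shifts and turns the commanded pose from where the row before left it, along the tool's axes as they then stand; what a row does not reach is not made up. A row lasts 1/12 s, in which the tool goes at most 41.7 mm and 7.16 degrees, less where a joint would pass 70% of its speed; a pose out of reach is approached as far as the arm can. A call is refused whole if a number of a shift passes 41.7 or a number of a turn 7.16, either way. A call with a gripper value outside its range is refused whole. The fingers move at their own pace and stop on an object; the grip force is fixed at half the most. Time passes only in rows, so rows that do not move let the fingers close. It gives the time, the measured TCP pose, the force, the opening and the grip force at its end, in the units of the state.
- sense(): the state, without advancing time (a new reading comes with each control period).
- get_image(name): name is "scene" or "side" or "wrist"; returns the picture (384x512x3 uint8, blue, green, red); there is no depth.
- camera_info(name): a dict with "mtx" (3x3 intrinsics, pixels), "world_from_camera" (4x4, takes a point from camera to world coordinates); the wrist camera has in their place "T_tool_cam" (4x4, takes a point from camera to tool coordinates, whose origin is the TCP and whose axes are the flange's). Camera axes: x right, y up, looking along -z (the intrinsics and any distortion apply to the point x, -y, -z); pixel columns grow to the right and rows downward; lengths in m; the calibration is good to about 2 mm. A picture is of the moment at which its call begins: read the wrist's pose just before it. camera_info takes no time and is no camera call.
- close_job(): hands the job in; it is judged then, once.
The state is a dict: "t": time; "joint_pos": joint angles; "dq": joint speeds; "effort": joint torques, N m; "eef_pos": TCP position; "eef_rot": TCP orientation; "wrist_force": force on the tool from outside, world axes, zero at the start; "torque": the same for the moment, N m; "finger_gap": opening from 0.0 (shut) to 1.0 (fully open); "grip_force": force on a finger pad.
Only numpy, scipy, OpenCV 4.12 (cv2) and the standard library are available. Lean on these libraries where they do the work, as an engineer would, in place of code of your own. Each camera call takes 0.05 s, during which the arm holds its last target. There are 200 camera calls.

## Working session

There is one attempt and no reset: what is moved stays moved. The work goes in short steps, Python scripts to look and compute and a tool call to move; the robot and the scene stay as the last step left them, time stands still between calls to the robot, and variables do not carry over. Pictures are saved under pics/ and viewed, at most 17 in all, crops included, and the job is handed in when it is done.

Besides the shell and the picture viewer there is one more tool, called as a command line: name --argument value ..., lists and objects as JSON in quotes. servo_tool: Moves the arm, as the interface text tells. Its arguments: {"type":"object","properties":{"targets":{"type":"array"}},"required":["targets"]}

```bash
mkdir -p pics; cat > h.py <<'E'
from workcell import *
import numpy as np, cv2
from scipy.spatial.transform import Rotation as R
def cam(name,s=None):
    i=camera_info(name); K=np.array(i["mtx"])
    if name=="wrist":
        s=s or sense(); T=np.eye(4); T[:3,:3]=R.from_quat(s["eef_rot"]).as_matrix(); T[:3,3]=s["eef_pos"]
        T=T@np.array(i["T_tool_cam"])
    else: T=np.array(i["world_from_camera"])
    return K,T,i
def px2w(name,uv,z,s=None):
    K,T,i=cam(name,s); d=np.array(i.get("dist",np.zeros(5)),float)
    p=cv2.undistortPoints(np.array(uv,float).reshape(-1,1,2),K,d)[:,0]
    r=(T[:3,:3]@np.c_[p[:,0],-p[:,1],-np.ones(len(p))].T).T
    return T[:3,3]+r*((z-T[2,3])/r[:,2])[:,None]
def w2px(name,P,s=None):
    K,T,i=cam(name,s); c=(np.c_[np.array(P).reshape(-1,3),np.ones(np.array(P).size//3)]@np.linalg.inv(T).T)[:,:3]
    q=(K@(c*[1,-1,-1]).T).T; return q[:,:2]/q[:,2:]
def move(xyz,yaw=None):
    "tool-axis shift in mm (and turn deg, if tool-y should point along yaw) to bring the TCP to xyz"
    s=sense(); Rm=R.from_quat(s["eef_rot"]).as_matrix(); d=Rm.T@(np.array(xyz)-s["eef_pos"])*1000
    out=d.round(1).tolist()
    if yaw is not None:
        ty=Rm.T@[np.cos(yaw),np.sin(yaw),0]; a=np.degrees(np.arctan2(-ty[0],ty[1])); out.append(round((a+90)%180-90,1))
    return out
E
python3 - <<'E'
from h import *
for n in("scene","side","wrist"):
    cv2.imwrite(f"pics/{n}0.png",get_image(n)); i=camera_info(n); print(n,{k:np.array(v).round(3).tolist() for k,v in i.items()})
s=sense();print({k:np.array(v).round(3).tolist() for k,v in s.items()});print(R.from_quat(s["eef_rot"]).as_matrix().round(3))
a,b=[cv2.resize(cv2.imread(f"pics/{n}0.png"),(800,600)) for n in("scene","side")]
cv2.imwrite("pics/sc.png",a);cv2.imwrite("pics/si.png",b)
E
```

```text
scene {'mtx': [[359.785, 0.0, 258.902], [0.0, 359.785, 190.632], [0.0, 0.0, 1.0]], 'world_from_camera': [[-0.843, -0.297, 0.448, 0.854], [0.537, -0.464, 0.705, 0.545], [-0.001, 0.835, 0.55, 0.596], [0.0, 0.0, 0.0, 1.0]]}
side {'mtx': [[438.992, 0.0, 253.111], [0.0, 438.992, 189.97], [0.0, 0.0, 1.0]], 'world_from_camera': [[0.752, 0.394, -0.528, -0.011], [-0.658, 0.477, -0.582, -0.619], [0.023, 0.786, 0.618, 0.737], [0.0, 0.0, 0.0, 1.0]]}
wrist {'mtx': [[336.643, 0.0, 254.72], [0.0, 336.643, 184.868], [0.0, 0.0, 1.0]], 'T_tool_cam': [[-0.0, 0.961, 0.278, 0.079], [1.0, 0.0, -0.0, -0.0], [-0.0, 0.278, -0.961, -0.17], [0.0, 0.0, 0.0, 1.0]]}
{'t': 0.15, 'joint_pos': [1.011, 0.159, 1.598, 0.0, 1.386, -0.21], 'dq': [-0.001, -0.003, -0.003, 0.0, 0.0, 0.0], 'effort': [0.001, -38.592, -32.243, 0.07, 0.035, -0.0], 'eef_pos': [0.197, 0.54, 0.214], 'eef_rot': [0.174, 0.985, -0.001, -0.0], 'wrist_force': [-0.2, -0.515, 0.341], 'torque': [-0.026, -0.05, 0.018], 'grip_force': 0.0, 'finger_gap': 1.003}
[[-0.939  0.343 -0.001]
 [ 0.343  0.939 -0.001]
 [ 0.    -0.001 -1.   ]]
```

View pics/sc.png

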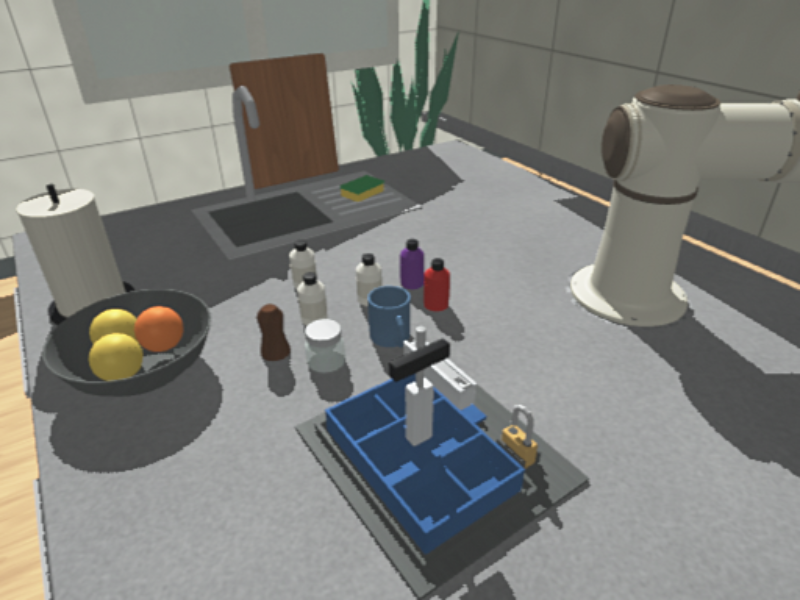

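View pics/si.png

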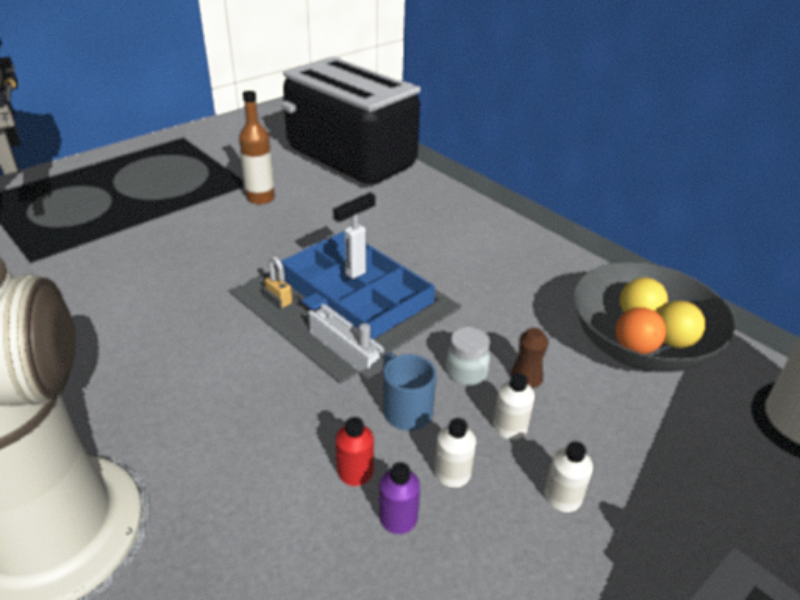

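The scene shows three white bottles: caps in scene at (311,279), (368,259), (301,246) and in side at (518,382), (458,427), (575,450). The caddy, the padlock at (277,262) in side and the stud at (364,328) in side are also visible. I'll triangulate these.

```bash
python3 - <<'E'
from h import *
from scipy.optimize import least_squares
f=.64
def tri(a,b):
    def g(p): return np.r_[w2px("scene",p)[0]-np.array(a)*f, w2px("side",p)[0]-np.array(b)*f]
    r=least_squares(g,[.5,0,.09]); return r.x.round(3),r.fun.round(1)
for n,a,b in [("A",(311,277),(518,380)),("B",(368,257),(458,426)),("C",(301,244),(575,449)),("red",(438,263),(354,426)),("purple",(413,242),(401,472)),("jar",(324,328),(470,339)),("shaker",(269,308),(535,333))]: print(n,*tri(a,b))
L=[("side",(434,291),(.075,-.115,.046)),("side",(370,333),(-.075,-.115,.046)),("scene",(327,412),(.075,-.115,.046)),("scene",(523,468),(-.075,.115,.046)),("scene",(428,550),(.075,.115,.046)),
("side",(277,260),(-.11,.07,.094)),("scene",(521,408),(-.11,.07,.094)),("side",(335,211),(-.04,0,.176)),("side",(375,201),(.04,0,.176)),("scene",(391,370),(.04,0,.176)),("scene",(450,350),(-.04,0,.176))]
def g(q):
    c,s=np.cos(q[2]),np.sin(q[2]); o=[]
    for n,u,p in L: o.append(w2px(n,[q[0]+c*p[0]-s*p[1],q[1]+s*p[0]+c*p[1],p[2]])[0]-np.array(u)*f)
    return np.ravel(o)
for y in (-.5,.5,):
    r=least_squares(g,[.6,.2,y],loss="soft_l1"); print(r.x.round(3),r.fun.round(1),r.cost)
r0=px2w("side",[(364*f,326*f)],.084);r1=px2w("scene",[(420*f,330*f)],.084);print(r0,r1, [px2w("side",[(u*f,v*f)],.08).round(3) for u,v in [(409,368)]])
E
```

```text
A [ 0.546 -0.248  0.091] [-1.3 -0.5 -1.   0.4]
B [ 0.429 -0.254  0.092] [-1.  -0.2 -0.6  0.1]
C [ 0.511 -0.369  0.091] [-1.  -0.4 -0.6  0.3]
red [ 0.332 -0.169  0.089] [-1.2 -0.1 -0.8  0. ]
purple [ 0.329 -0.26   0.092] [-1.7 -0.2 -1.   0.1]
jar [ 0.579 -0.132  0.066] [-1.  -0.3 -1.   0.3]
shaker [ 0.641 -0.2    0.088] [-0.9 -0.4 -0.8  0.4]
[0.569 0.127 0.065] [ -0.2  -4.6  -1.1  -5.9  -3.   -0.5   0.4   0.1  -0.9 -10.3  -1.6  -1.8
   0.2  -1.2  -0.7   2.6  -2.3  -2.3  -0.4   2.3  -3.1  -1.7] 33.726425647967886
[0.569 0.127 0.065] [ -0.2  -4.6  -1.1  -5.9  -3.   -0.5   0.4   0.1  -0.9 -10.3  -1.6  -1.8
   0.2  -1.2  -0.7   2.6  -2.3  -2.3  -0.4   2.3  -3.1  -1.7] 33.72642564796826
[[ 0.46598059 -0.0270682   0.084     ]] [[ 0.46566855 -0.02268725  0.084     ]] [array([[ 0.461, -0.131,  0.08 ]])]
```

servo_tool --targets '[[[0, 0, -22], 7.1, -1], [[0, 0, -22], 7.1, -1], [[0, 0, -22], 7.1, -1], [[0, 0, -20], 7.1, -1]]'

```text
t: 0.48
eef_pos: [0.1969, 0.54, 0.3015]
eef_rot: [0.413, 0.911, -0.0, -0.0]
wrist_force: [-0.0, 1.4, 0.5]
finger_gap: 0.997
grip_force: 0.0
```

```bash
python3 - <<'E'
from h import *
print(sense()["t"],sense()["eef_pos"],move([.5,.15,.3],.72))
E
```

```text
0.4833 [0.19694133 0.54002919 0.30150211] [-493.1, -29.0, 1.5, np.float64(-0.0)]
```

servo_tool --targets '[[[-40, -3, 0], 0, -1], [[-40, -3, 0], 0, -1], [[-40, -3, 0], 0, -1], [[-40, -3, 0], 0, -1], [[-40, -3, 0], 0, -1], [[-40, -3, 0], 0, -1], [[-40, -3, 0], 0, -1], [[-40, -3, 0], 0, -1]]'

```text
t: 1.15
eef_pos: [0.392, 0.283, 0.3004]
eef_rot: [0.41, 0.912, -0.0, -0.0]
wrist_force: [0.5, 1.0, -0.0]
finger_gap: 0.996
grip_force: 0.0
```

servo_tool --targets '[[[-40, -1, 0], 0, -1], [[-40, -1, 0], 0, -1], [[-40, -1, 0], 0, -1], [[-40, -1, 0], 0, -1], [[-13, -1, 0], 0, -1], [[0, 0, 0], 0, -1]]'

```text
t: 1.65
eef_pos: [0.5036, 0.1495, 0.2998]
eef_rot: [0.412, 0.911, -0.001, -0.0]
wrist_force: [-0.4, -0.4, -0.3]
finger_gap: 1.0
grip_force: 0.0
```

```bash
python3 - <<'E'
from h import *
s=sense();print(s["eef_pos"],s["dq"].round(3) if hasattr(s["dq"],"round") else s["dq"]); im=get_image("wrist"); import json
json.dump({k:np.array(s[k]).tolist() for k in("eef_pos","eef_rot")},open("s1.json","w"))
cv2.imwrite("pics/w1.png",im);cv2.imwrite("pics/w1b.png",cv2.resize(im,(800,600)))
E
```

```text
[0.50360244 0.14951895 0.29981705] [ 0.069 -0.032  0.026  0.026  0.02   0.038]
```

View pics/w1b.png

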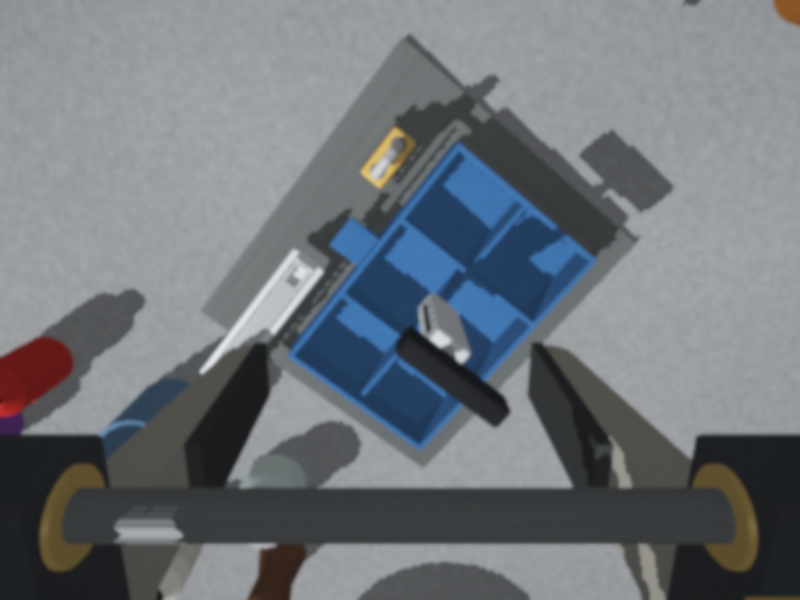

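The view from above the dock shows the caddy's corners at (459,145), (597,260), (420,450), (291,353) and the shackle at (389,158). I'll fit the dock pose to these.

```bash
python3 - <<'E'
from h import *
import json
from scipy.optimize import least_squares
s=json.load(open("s1.json")); f=.64
L=[((459,144),(-.075,.115,.046)),((597,260),(.075,.115,.046)),((420,451),(.075,-.115,.046)),((291,353),(-.075,-.115,.046)),((389,158),(-.11,.07,.094)),((453,377),(0,0,.187))]
def g(q):
    c,n=np.cos(q[2]),np.sin(q[2])
    return np.ravel([w2px("wrist",[q[0]+c*p[0]-n*p[1],q[1]+n*p[0]+c*p[1],p[2]],s)[0]-np.array(u)*f for u,p in L])
r=least_squares(g,[.57,.13,.07]);print(r.x.round(4),r.fun.round(1)); q=r.x
c,n=np.cos(q[2]),np.sin(q[2])
for p in [(-.036,.077),(.036,.077),(-.036,-.077),(.036,-.077),(-.11,.07)]: print(p,(q[0]+c*p[0]-n*p[1]).round(4),(q[1]+n*p[0]+c*p[1]).round(4))
print(px2w("wrist",[(285*f,255*f)],.05,s))
print(move([.546,-.248,.2]))
E
```

```text
[0.5683 0.1266 0.0388] [ 0.9 -2.7  0.5 -0.7 -0.3 -1.6 -2.6  0.1 -0.9  0.9  1.7  3. ]
(-0.036, 0.077) 0.5293 0.2021
(0.036, 0.077) 0.6012 0.2049
(-0.036, -0.077) 0.5353 0.0483
(0.036, -0.077) 0.6072 0.0511
(-0.11, 0.07) 0.4556 0.1923
[[0.44290024 0.07791359 0.05      ]]
[-328.4, -231.5, 99.8]
```

```bash
cat >> h.py <<'E'
def caps(im,name):
    "world xy of every black cap sitting right above a white bottle (cap centre z .0875)"
    d=(im.max(2)<60).astype(np.uint8); n,l,st,c=cv2.connectedComponentsWithStats(d); o=[]
    for k in range(1,n):
        if not 12<st[k,4]<260 or max(st[k,2:4])>24: continue
        u,v=c[k]; b=im[min(383,int(v+st[k,3]*.5+6)),int(u)].astype(int)
        if b.min()>95 and np.ptp(b)<45: o.append(px2w(name,[(u,v)],.0875)[0,:2].round(3).tolist())
    return o
E
python3 - <<'E'
from h import *
for n in("scene","side"): print(n,caps(cv2.imread(f"pics/{n}0.png"),n))
E
```

```text
scene [[-0.229, -0.189], [0.887, -0.909], [0.513, -0.363], [0.431, -0.246], [0.549, -0.241], [0.671, 0.239]]
side [[0.431, -0.252], [0.513, -0.37]]
```

servo_tool --targets '[[[-33, -23, 0], 0, -1], [[-33, -23, 0], 0, -1], [[-33, -23, 0], 0, -1], [[-33, -23, 0], 0, -1], [[-33, -23, 0], 0, -1], [[-33, -23, 0], 0, -1], [[-33, -23, 10], 0, -1], [[-33, -23, 20], 0, -1]]'

```text
t: 2.37
eef_pos: [0.5408, -0.1652, 0.2745]
eef_rot: [0.409, 0.912, 0.0, 0.003]
wrist_force: [0.7, 0.1, 0.8]
finger_gap: 0.996
grip_force: 0.0
```

servo_tool --targets '[[[-33, -23, 30], 0, -1], [[-31, -24, 30], 0, -1], [[0, 0, 10], 0, -1], [[0, 0, 0], 0, -1]]'

```text
t: 2.7
eef_pos: [0.544, -0.2289, 0.2081]
eef_rot: [0.411, 0.912, 0.001, -0.004]
wrist_force: [-0.7, 0.4, 0.4]
finger_gap: 1.001
grip_force: 0.0
```

```bash
python3 - <<'E'
from h import *
s=sense();print(s["t"],s["eef_pos"])
for n in("scene","side"): print(n,caps(get_image(n),n))
im=get_image("wrist");cv2.imwrite("pics/w2.png",im)
print(move([.546,-.248,.044]), w2px("wrist",[.546,-.248,.095],s))
E
```

```text
2.7 [ 0.54397545 -0.22892574  0.20809078]
scene [[-0.154, -2.254], [-0.758, -0.168], [0.887, -0.909], [-0.226, -0.18], [0.513, -0.363], [0.431, -0.246], [0.549, -0.241], [0.828, -0.186]]
side [[1.247, 0.843], [0.511, -0.075], [0.431, -0.252], [0.513, -0.37]]
[-13.7, -13.2, 169.3] [[242.72065993 199.468647  ]]
```

View pics/w2.png

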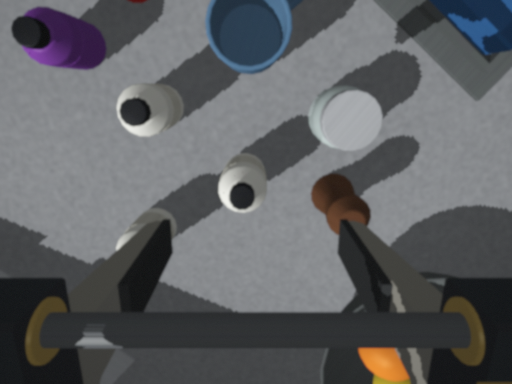

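The wrist picture shows cap A at (242,196), as predicted at (243,199), with the fingers clear of the shaker. I'll descend and grasp.

servo_tool --targets '[[[-13, -13, 30], 0, -1], [[0, 0, 38], 0, -1], [[0, 0, 38], 0, -1], [[0, 0, 34], 0, -1], [[0, 0, 20], 0, -1], [[0, 0, 9], 0, -1], [[0, 0, 0], 0, -1]]'

```text
t: 3.43
eef_pos: [0.5443, -0.2475, 0.0422]
eef_rot: [0.409, 0.912, 0.0, -0.001]
wrist_force: [-0.2, 0.3, -0.3]
finger_gap: 0.997
grip_force: 0.0
```

```bash
python3 - <<'E'
from h import *
s=sense();print(s["t"],s["eef_pos"],move([.546,-.248,.043]))
E
```

```text
3.4333 [ 0.54433529 -0.24746458  0.04216332] [-1.5, 0.9, -0.8]
```

servo_tool --targets '[[[0, 0, 0], 0, 1], [[0, 0, 0], 0, 1], [[0, 0, 0], 0, 1], [[0, 0, 0], 0, 1], [[0, 0, 0], 0, 1], [[0, 0, 0], 0, 1], [[0, 0, 0], 0, 1]]'

```text
t: 4.02
eef_pos: [0.5447, -0.2493, 0.0432]
eef_rot: [0.41, 0.912, 0.0, 0.0]
wrist_force: [0.7, 0.4, 0.8]
finger_gap: 0.517
grip_force: 12.2
```

servo_tool --targets '[[[0, 0, -20], 0, 1], [[0, 0, -35], 0, 1], [[0, 0, -38], 0, 1], [[0, 0, -38], 0, 1], [[0, 0, -38], 0, 1], [[0, 0, -30], 0, 1], [[0, 0, -15], 0, 1], [[0, 0, 0], 0, 1]]'

```text
t: 4.68
eef_pos: [0.5463, -0.2506, 0.2619]
eef_rot: [0.41, 0.912, -0.001, 0.004]
wrist_force: [0.4, -1.2, -0.2]
finger_gap: 0.512
grip_force: 30.0
```

```bash
python3 - <<'E'
from h import *
s=sense();print(s["t"],s["eef_pos"],s["finger_gap"],move([.529,.202,.25],.04+.646))
E
```

```text
4.6833 [ 0.54629943 -0.25062367  0.26188658] 0.5124571663088169 [350.3, 287.3, 9.5, np.float64(2.2)]
```

servo_tool --targets '[[[15, 12, 0], 2.2, 1], [[32, 26, 0], 0, 1], [[32, 26, 0], 0, 1], [[32, 26, 0], 0, 1], [[32, 26, 0], 0, 1], [[32, 26, 0], 0, 1], [[32, 26, 0], 0, 1], [[32, 26, 0], 0, 1]]'

```text
t: 5.35
eef_pos: [0.5408, 0.0606, 0.2545]
eef_rot: [0.428, 0.904, -0.001, -0.002]
wrist_force: [1.5, 0.3, -0.6]
finger_gap: 0.515
grip_force: 30.0
```

servo_tool --targets '[[[32, 26, 0], 0, 1], [[32, 26, 0], 0, 1], [[28, 23, 0], 0, 1], [[15, 12, 0], 0, 1], [[0, 0, 0], 0, 1], [[0, 0, 0], 0, 1], [[0, 0, 0], 0, 1]]'

```text
t: 5.93
eef_pos: [0.5411, 0.1955, 0.2553]
eef_rot: [0.428, 0.904, -0.001, -0.001]
wrist_force: [0.5, -0.2, -0.4]
finger_gap: 0.511
grip_force: 30.0
```

```bash
python3 - <<'E'
from h import *
s=sense();print(s["t"],s["eef_pos"],s["finger_gap"],move([.529,.202,.053],.04+.646))
E
```

```text
5.9333 [0.5411211  0.19550767 0.25533952] 0.5114971973255098 [12.6, -4.8, 202.4, np.float64(0.0)]
```

servo_tool --targets '[[[12.6, -4.8, 10], 0, 1], [[0, 0, 35], 0, 1], [[0, 0, 38], 0, 1], [[0, 0, 38], 0, 1], [[0, 0, 33], 0, 1], [[0, 0, 22], 0, 1], [[0, 0, 10], 0, 1], [[0, 0, 5], 0, 1]]'

```text
t: 6.6
eef_pos: [0.5287, 0.2016, 0.0638]
eef_rot: [0.429, 0.904, -0.001, -0.001]
wrist_force: [0.9, -0.3, 0.0]
finger_gap: 0.512
grip_force: 30.0
```

servo_tool --targets '[[[0, 0, 4], 0, 1], [[0, 0, 3], 0, 1], [[0, 0, 0], 0, 1]]'

```text
t: 6.85
eef_pos: [0.5309, 0.203, 0.0599]
eef_rot: [0.428, 0.904, 0.001, 0.001]
wrist_force: [0.8, 0.1, -0.3]
finger_gap: 0.51
grip_force: 30.0
```

```bash
python3 - <<'E'
from h import *
s=sense();print(s["t"],s["eef_pos"],s["wrist_force"],move([.529,.202,.053],.04+.646)); cv2.imwrite("pics/s3.png",cv2.resize(get_image("scene")[180:384,180:400],None,fx=2.5,fy=2.5))
E
```

```text
6.85 [0.53091649 0.20303966 0.05986855] [ 0.79541523  0.12409787 -0.29285695] [0.4, -2.2, 6.9, np.float64(0.0)]
```

View pics/s3.png

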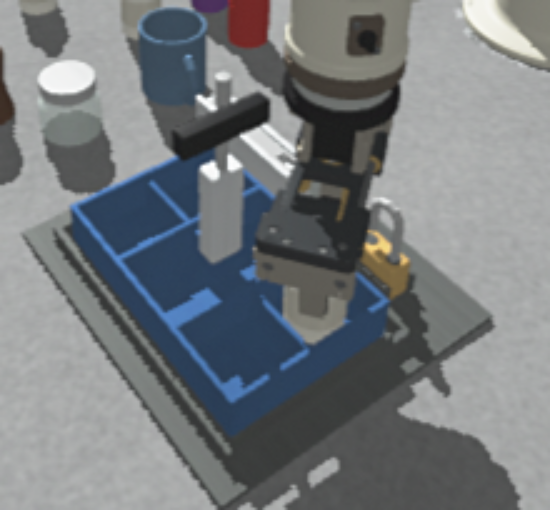

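The bottle is inside the +y front pocket, next to the padlock. I'll lower it the last few millimetres and release.

servo_tool --targets '[[[0, -2, 3], 0, 1], [[0, 0, 3], 0, 1], [[0, 0, 0], 0, 1], [[0, 0, 0], 0, 1]]'

```text
t: 7.23
eef_pos: [0.5287, 0.202, 0.0532]
eef_rot: [0.428, 0.904, 0.0, 0.0]
wrist_force: [1.3, 0.6, 0.1]
finger_gap: 0.519
grip_force: 30.0
```

servo_tool --targets '[[[0, 0, 0], 0, -0.3], [[0, 0, 0], 0, -0.3], [[0, 0, 0], 0, -0.3], [[0, 0, -3], 0, -0.5], [[0, 0, -20], 0, -0.5], [[0, 0, -35], 0, -0.5], [[0, 0, -38], 0, -0.5], [[0, 0, -38], 0, -1]]'

```text
t: 7.9
eef_pos: [0.5276, 0.2018, 0.1881]
eef_rot: [0.428, 0.904, -0.0, -0.001]
wrist_force: [0.4, 0.2, 0.0]
finger_gap: 0.803
grip_force: 0.0
```

servo_tool --targets '[[[0, 0, -35], 0, -1], [[0, 0, -20], 0, -1], [[0, 0, 0], 0, -1]]'

```text
t: 8.15
eef_pos: [0.5314, 0.2024, 0.2485]
eef_rot: [0.428, 0.904, 0.003, 0.005]
wrist_force: [-0.4, -0.6, 1.2]
finger_gap: 0.994
grip_force: 0.0
```

```bash
python3 - <<'E'
from h import *
s=sense();print(s["t"],s["eef_pos"])
for n in("scene","side"): im=get_image(n); print(n,caps(im,n)); cv2.imwrite(f"pics/{n}4.png",im)
cv2.imwrite("pics/c4.png",cv2.resize(cv2.imread("pics/side4.png")[90:350,130:400],None,fx=2.2,fy=2.2))
print(move([.429,-.253,.25],.04-.646))
E
```

```text
8.15 [0.53137047 0.20242718 0.24848632]
scene [[-2.848, -2.445], [-2.033, -2.007], [-0.231, -0.221], [0.887, -0.909], [0.513, -0.362], [0.431, -0.246], [0.522, 0.197]]
side [[0.541, 0.215], [0.577, -0.223], [0.431, -0.252], [0.513, -0.37]]
[-288.6, -365.5, -7.9, np.float64(74.1)]
```

View pics/c4.png

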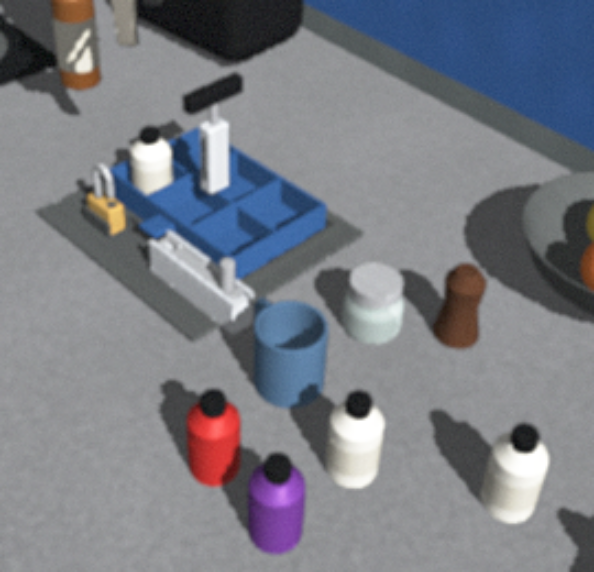

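Bottle A stands upright in its pocket, with B at side cap (358,403) and C at (525,437) in this crop. B goes to the opposite diagonal pocket at the same yaw.

servo_tool --targets '[[[-12, -15, 0], 0, -1], [[-25, -32, 0], 0, -1], [[-25, -32, 0], 0, -1], [[-25, -32, 0], 0, -1], [[-25, -32, 0], 0, -1], [[-25, -32, 0], 0, -1], [[-25, -32, 0], 0, -1], [[-25, -32, 0], 0, -1]]'

```text
t: 8.92
eef_pos: [0.4601, -0.0953, 0.2393]
eef_rot: [0.428, 0.904, 0.0, -0.002]
wrist_force: [0.6, -0.7, 0.3]
finger_gap: 1.004
grip_force: 0.0
```

servo_tool --targets '[[[-25, -32, 0], 0, -1], [[-25, -32, 0], 0, -1], [[-25, -32, 0], 0, -1], [[-18, -20, 0], 0, -1], [[-8, -8, 0], 0, -1], [[0, 0, 0], 0, -1], [[0, 0, 0], 0, -1]]'

```text
t: 9.5
eef_pos: [0.4299, -0.2499, 0.2402]
eef_rot: [0.428, 0.904, 0.001, -0.001]
wrist_force: [-0.1, 0.4, 0.5]
finger_gap: 0.999
grip_force: 0.0
```

```bash
python3 - <<'E'
from h import *
s=sense();print(s["t"],s["eef_pos"],move([.431,-.252,.043]))
for n in("scene","side"): im=get_image(n); print(n,caps(im,n))
E
```

```text
9.5 [ 0.42991127 -0.24989398  0.24023778] [-3.0, -0.6, 197.2]
scene [[-1.011, -3.248], [-0.673, -0.181], [0.887, -0.909], [-0.224, -0.197], [0.513, -0.363], [0.431, -0.246], [0.521, 0.194], [0.671, 0.236]]
side [[1.257, 0.465], [0.54, 0.216], [0.402, 0.03], [0.431, -0.252], [0.513, -0.37]]
```

servo_tool --targets '[[[-2, 0, 25], 0, -1], [[0, 0, 38], 0, -1], [[0, 0, 38], 0, -1], [[0, 0, 38], 0, -1], [[0, 0, 32], 0, -1], [[0, 0, 18], 0, -1], [[0, 0, 8], 0, -1], [[0, 0, 0], 0, -1]]'

```text
t: 10.27
eef_pos: [0.4308, -0.2502, 0.0431]
eef_rot: [0.427, 0.904, 0.001, -0.002]
wrist_force: [0.2, 0.6, 0.5]
finger_gap: 1.003
grip_force: 0.0
```

servo_tool --targets '[[[0, 0, 0], 0, 1], [[0, 0, 0], 0, 1], [[0, 0, 0], 0, 1], [[0, 0, 0], 0, 1], [[0, 0, 0], 0, 1], [[0, 0, 0], 0, 1], [[0, 0, 0], 0, 1]]'

```text
t: 10.85
eef_pos: [0.4317, -0.2527, 0.0451]
eef_rot: [0.428, 0.904, -0.0, 0.0]
wrist_force: [0.0, 0.6, 0.7]
finger_gap: 0.518
grip_force: 22.7
```

servo_tool --targets '[[[0, 0, -20], 0, 1], [[0, 0, -35], 0, 1], [[0, 0, -38], 0, 1], [[0, 0, -38], 0, 1], [[0, 0, -38], 0, 1], [[0, 0, -30], 0, 1], [[0, 0, -10], 0, 1], [[0, 0, 0], 0, 1]]'

```text
t: 11.52
eef_pos: [0.4328, -0.2537, 0.2566]
eef_rot: [0.428, 0.904, -0.001, 0.003]
wrist_force: [0.9, -0.3, -0.7]
finger_gap: 0.513
grip_force: 30.0
```

```bash
python3 - <<'E'
from h import *
s=sense();print(s["t"],s["eef_pos"],s["finger_gap"],move([.607,.051,.25],.04+.646))
E
```

```text
11.5167 [ 0.43277946 -0.25368114  0.25663715] 0.5131011445507324 [125.1, 327.9, 6.1, np.float64(0.1)]
```

servo_tool --targets '[[[6, 15, 0], 0, 1], [[14, 36, 0], 0, 1], [[14, 36, 0], 0, 1], [[14, 36, 0], 0, 1], [[14, 36, 0], 0, 1], [[14, 36, 0], 0, 1], [[14, 36, 0], 0, 1], [[14, 36, 0], 0, 1]]'

```text
t: 12.18
eef_pos: [0.5712, -0.0006, 0.2501]
eef_rot: [0.428, 0.904, -0.001, -0.003]
wrist_force: [-0.0, -0.7, -1.5]
finger_gap: 0.511
grip_force: 30.0
```

servo_tool --targets '[[[12, 32, 0], 0, 1], [[9, 23, 0], 0, 1], [[0, 0, 0], 0, 1], [[0, 0, 0], 0, 1], [[0, 0, 0], 0, 1]]'

```text
t: 12.6
eef_pos: [0.6001, 0.0477, 0.2514]
eef_rot: [0.428, 0.904, -0.001, -0.002]
wrist_force: [-0.1, -1.3, -0.3]
finger_gap: 0.513
grip_force: 30.0
```

```bash
python3 - <<'E'
from h import *
s=sense();print(s["t"],s["eef_pos"],s["finger_gap"],move([.607,.051,.054],.04+.646))
E
```

```text
12.6 [0.60007094 0.04770552 0.25137362] 0.5130648334451936 [-2.3, 8.1, 197.3, np.float64(0.0)]
```

servo_tool --targets '[[[-2, 8, 10], 0, 1], [[0, 0, 35], 0, 1], [[0, 0, 38], 0, 1], [[0, 0, 38], 0, 1], [[0, 0, 30], 0, 1], [[0, 0, 20], 0, 1], [[0, 0, 10], 0, 1], [[0, 0, 5], 0, 1]]'

```text
t: 13.27
eef_pos: [0.6069, 0.0507, 0.0656]
eef_rot: [0.428, 0.904, -0.001, -0.002]
wrist_force: [0.7, 0.3, -1.1]
finger_gap: 0.513
grip_force: 30.0
```

servo_tool --targets '[[[0, 0, 4], 0, 1], [[0, 0, 2], 0, 1], [[0, 0, 0], 0, 1]]'

```text
t: 13.52
eef_pos: [0.6096, 0.0515, 0.063]
eef_rot: [0.428, 0.904, 0.0, 0.001]
wrist_force: [-0.1, -0.1, -1.0]
finger_gap: 0.513
grip_force: 30.0
```

```bash
python3 - <<'E'
from h import *
s=sense();print(s["t"],s["eef_pos"],s["wrist_force"],move([.607,.051,.054],.04+.646)); cv2.imwrite("pics/s5.png",cv2.resize(get_image("side")[80:280,130:330],None,fx=2.5,fy=2.5))
E
```

```text
13.5167 [0.60962853 0.05146416 0.06298053] [-0.12751326 -0.08085553 -0.99830659] [1.3, -2.3, 9.0, np.float64(0.0)]
```

View pics/s5.png

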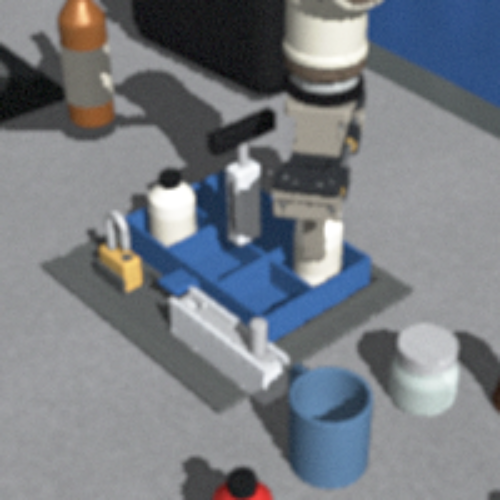

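The bottle is going into the rear -y pocket, clear of the handle. I'll lower and release.

servo_tool --targets '[[[0, -2, 4], 0, 1], [[0, 0, 3], 0, 1], [[0, 0, 1], 0, 1], [[0, 0, 0], 0, 1], [[0, 0, 0], 0, 1]]'

```text
t: 13.98
eef_pos: [0.6077, 0.0503, 0.055]
eef_rot: [0.428, 0.904, -0.0, 0.001]
wrist_force: [-2.8, -1.3, 5.2]
finger_gap: 0.516
grip_force: 30.0
```

```bash
python3 - <<'E'
from h import *
s=sense();print(s["t"],s["eef_pos"],s["wrist_force"],move([.607,.051,.054]))
E
```

```text
13.9833 [0.60768516 0.05029194 0.05503473] [-2.76837308 -1.3372779   5.2311143 ] [1.0, -0.1, 1.0]
```

servo_tool --targets '[[[0, 0, 0], 0, -0.3], [[0, 0, 0], 0, -0.3], [[0, 0, 0], 0, -0.3], [[0, 0, -3], 0, -0.5], [[0, 0, -20], 0, -0.5], [[0, 0, -35], 0, -0.5], [[0, 0, -38], 0, -0.5], [[0, 0, -38], 0, -1]]'

```text
t: 14.65
eef_pos: [0.6065, 0.0507, 0.1889]
eef_rot: [0.428, 0.904, -0.0, -0.001]
wrist_force: [0.0, 0.4, 0.6]
finger_gap: 0.804
grip_force: 0.0
```

servo_tool --targets '[[[0, 0, -35], 0, -1], [[0, 0, -20], 7, -1], [[0, 0, 0], 7, -1], [[0, 0, 0], 7, -1], [[0, 0, 0], 7, -1], [[0, 0, 0], 7, -1], [[0, 0, 0], 7, -1], [[0, 0, 0], 7, -1]]'

```text
t: 15.32
eef_pos: [0.6071, 0.0507, 0.2429]
eef_rot: [0.766, 0.643, -0.0, -0.0]
wrist_force: [0.1, -0.5, 0.1]
finger_gap: 1.003
grip_force: 0.0
```

servo_tool --targets '[[[0, 0, 0], 7, -1], [[0, 0, 0], 7, -1], [[0, 0, 0], 7, -1], [[0, 0, 0], 4, -1], [[0, 0, 0], 0, -1]]'

```text
t: 15.73
eef_pos: [0.6072, 0.0506, 0.2429]
eef_rot: [0.886, 0.464, -0.0, -0.0]
wrist_force: [0.3, 0.5, 0.2]
finger_gap: 0.999
grip_force: 0.0
```

```bash
python3 - <<'E'
from h import *
s=sense();print(s["t"],s["eef_pos"],s["joint_pos"])
for n in("scene","side"): im=get_image(n); print(n,caps(im,n))
print(move([.512,-.369,.24],.04-.646))
E
```

```text
15.7333 [0.60715331 0.05061159 0.24286278] [-1.14946732e-01  2.28941392e-01  1.46023912e+00  4.47091642e-05
  1.45245147e+00  4.91297585e-01]
scene [[-0.237, -1.745], [-0.088, -1.121], [-0.789, -0.132], [0.887, -0.909], [-0.226, -0.188], [0.603, 0.05], [0.522, 0.197], [0.671, 0.239]]
side [[1.105, 0.626], [0.542, 0.216], [0.618, 0.062], [0.576, -0.225], [0.081, 0.138], [0.513, -0.37]]
[-399.7, 159.4, 2.8, np.float64(0.2)]
```

servo_tool --targets '[[[-18, 7, 0], 0, -1], [[-36, 14, 0], 0, -1], [[-36, 14, 0], 0, -1], [[-36, 14, 0], 0, -1], [[-36, 14, 0], 0, -1], [[-36, 14, 0], 0, -1], [[-36, 14, 0], 0, -1], [[-36, 15, 0], 0, -1]]'

```text
t: 16.5
eef_pos: [0.5402, -0.2335, 0.2431]
eef_rot: [0.885, 0.465, 0.0, 0.0]
wrist_force: [1.0, -1.0, -0.0]
finger_gap: 0.999
grip_force: 0.0
```

servo_tool --targets '[[[-36, 15, 0], 0, -1], [[-36, 15, 0], 0, -1], [[-32, 13, 0], 0, -1], [[-20, 7, 0], 0, -1], [[-6, 3, 0], 0, -1], [[0, 0, 0], 0, -1], [[0, 0, 0], 0, -1]]'

```text
t: 17.08
eef_pos: [0.511, -0.368, 0.2427]
eef_rot: [0.885, 0.465, 0.0, -0.0]
wrist_force: [0.9, 0.8, -0.5]
finger_gap: 1.003
grip_force: 0.0
```

```bash
python3 - <<'E'
from h import *
s=sense();print(s["t"],s["eef_pos"],move([.512,-.369,.043],.04-.646))
for n in("scene","side"): im=get_image(n); print(n,caps(im,n))
im=get_image("wrist"); cv2.imwrite("pics/w6.png",im); print(w2px("wrist",[.512,-.369,.095]))
E
```

```text
17.0833 [ 0.51097338 -0.36795225  0.24272701] [-0.4, 1.5, 199.7, np.float64(0.1)]
scene [[-0.653, -3.918], [-0.681, -0.265], [0.887, -0.909], [-0.223, -0.208], [0.513, -0.363], [0.828, -0.186], [0.6, 0.042], [0.522, 0.194]]
side [[1.921, 0.556], [0.54, 0.214], [0.926, -0.16], [0.617, 0.061], [0.725, -0.181], [0.577, -0.223], [0.513, -0.37]]
[[256.80166146 172.42987147]]
```

View pics/w6.png

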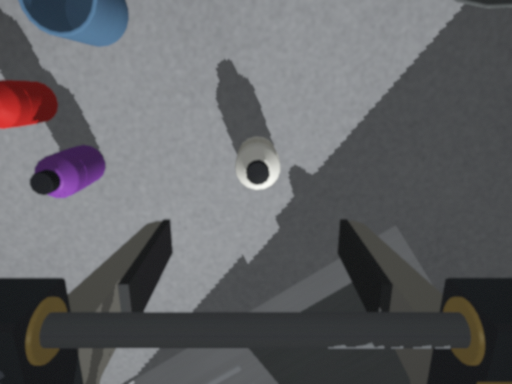

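Cap C is at (258,172), exactly where predicted. I'll grasp it.

servo_tool --targets '[[[0, 1, 25], 0, -1], [[0, 0, 38], 0, -1], [[0, 0, 38], 0, -1], [[0, 0, 38], 0, -1], [[0, 0, 34], 0, -1], [[0, 0, 18], 0, -1], [[0, 0, 8], 0, -1], [[0, 0, 0], 0, -1]]'

```text
t: 17.9
eef_pos: [0.5108, -0.3673, 0.0418]
eef_rot: [0.885, 0.465, -0.0, -0.002]
wrist_force: [-0.6, 0.9, 0.2]
finger_gap: 1.001
grip_force: 0.0
```

servo_tool --targets '[[[0, 0, 0], 0, 1], [[0, 0, 0], 0, 1], [[0, 0, 0], 0, 1], [[0, 0, 0], 0, 1], [[0, 0, 0], 0, 1], [[0, 0, 0], 0, 1], [[0, 0, 0], 0, 1]]'

```text
t: 18.48
eef_pos: [0.5116, -0.3697, 0.0442]
eef_rot: [0.886, 0.464, 0.0, 0.0]
wrist_force: [-0.9, -0.2, 1.4]
finger_gap: 0.519
grip_force: 29.8
```

servo_tool --targets '[[[0, 0, -20], 0, 1], [[0, 0, -35], 0, 1], [[0, 0, -38], 0, 1], [[0, 0, -38], 0, 1], [[0, 0, -38], 0, 1], [[0, 0, -33], 0, 1], [[0, 0, -15], 0, 1], [[0, 0, 0], 0, 1]]'

```text
t: 19.15
eef_pos: [0.5131, -0.3712, 0.2664]
eef_rot: [0.886, 0.465, 0.001, 0.004]
wrist_force: [0.3, -0.5, -0.1]
finger_gap: 0.519
grip_force: 30.0
```

```bash
python3 - <<'E'
from h import *
s=sense();print(s["t"],s["eef_pos"],s["finger_gap"],move([.601,.205,.26],.04-.646))
E
```

```text
19.15 [ 0.51310436 -0.37115937  0.26637105] 0.5185151552096662 [524.0, -255.2, 3.1, np.float64(0.1)]
```

servo_tool --targets '[[[16, -8, -6], 0, 1], [[34, -16.5, -6], 0, 1], [[34, -16.5, 0], 0, 1], [[34, -16.5, 0], 0, 1], [[34, -16.5, 0], 0, 1], [[34, -16.5, 0], 0, 1], [[34, -16.5, 0], 0, 1], [[34, -16.5, 0], 0, 1]]'

```text
t: 19.82
eef_pos: [0.5528, -0.0872, 0.2702]
eef_rot: [0.886, 0.465, -0.001, -0.002]
wrist_force: [0.2, -0.2, 0.2]
finger_gap: 0.513
grip_force: 30.0
```

servo_tool --targets '[[[34, -16.5, 0], 0, 1], [[34, -16.5, 0], 0, 1], [[34, -16.5, 0], 0, 1], [[34, -16.5, 0], 0, 1], [[34, -16.5, 0], 0, 1], [[34, -16.5, 0], 0, 1], [[34, -16.5, 0], 0, 1], [[32, -16, 0], 0, 1]]'

```text
t: 20.48
eef_pos: [0.5977, 0.2093, 0.2699]
eef_rot: [0.885, 0.465, -0.002, -0.001]
wrist_force: [1.5, 0.3, -0.1]
finger_gap: 0.515
grip_force: 30.0
```

servo_tool --targets '[[[0, 0, 0], 0, 1], [[0, 0, 0], 0, 1], [[0, 0, 0], 0, 1], [[0, 0, 0], 0, 1]]'

```text
t: 20.82
eef_pos: [0.5989, 0.2056, 0.2717]
eef_rot: [0.886, 0.464, -0.001, -0.0]
wrist_force: [-0.7, -0.6, -1.4]
finger_gap: 0.515
grip_force: 30.0
```

```bash
python3 - <<'E'
from h import *
s=sense();print(s["t"],s["eef_pos"],s["finger_gap"],move([.601,.205,.054],.04-.646))
E
```

```text
20.8167 [0.59887626 0.20559957 0.27166083] 0.5151295934953646 [1.1, 2.4, 217.7, np.float64(0.0)]
```

servo_tool --targets '[[[1, 2, 15], 0, 1], [[0, 0, 35], 0, 1], [[0, 0, 38], 0, 1], [[0, 0, 38], 0, 1], [[0, 0, 34], 0, 1], [[0, 0, 22], 0, 1], [[0, 0, 15], 0, 1], [[0, 0, 6], 0, 1]]'

```text
t: 21.48
eef_pos: [0.5993, 0.2045, 0.0662]
eef_rot: [0.886, 0.464, -0.003, -0.001]
wrist_force: [-0.6, -0.4, -0.9]
finger_gap: 0.514
grip_force: 30.0
```

servo_tool --targets '[[[0, 0, 5], 0, 1], [[0, 0, 2], 0, 1], [[0, 0, 0], 0, 1], [[0, 0, 0], 0, 1]]'

```text
t: 21.82
eef_pos: [0.6027, 0.2062, 0.0643]
eef_rot: [0.886, 0.464, 0.001, 0.0]
wrist_force: [0.8, 0.5, -0.7]
finger_gap: 0.515
grip_force: 30.0
```

```bash
python3 - <<'E'
from h import *
s=sense();print(s["t"],s["eef_pos"],s["wrist_force"],move([.601,.205,.054],.04-.646))
E
```

```text
21.8167 [0.60274914 0.20622256 0.06425032] [ 0.83606595  0.51303018 -0.6652059 ] [-2.0, -0.8, 10.2, np.float64(0.1)]
```

servo_tool --targets '[[[-2, -1, 5], 0, 1], [[0, 0, 3], 0, 1], [[0, 0, 1.5], 0, 1], [[0, 0, 0], 0, 1], [[0, 0, 0], 0, 1]]'

```text
t: 22.23
eef_pos: [0.6, 0.2053, 0.0542]
eef_rot: [0.886, 0.465, 0.0, 0.0]
wrist_force: [-2.1, -1.3, 5.9]
finger_gap: 0.519
grip_force: 30.0
```

```bash
python3 - <<'E'
from h import *
s=sense();print(s["t"],s["eef_pos"],s["wrist_force"])
cv2.imwrite("pics/s7.png",cv2.resize(get_image("scene")[180:384,180:400],None,fx=2.5,fy=2.5))
E
```

```text
22.2333 [0.59999455 0.20531283 0.05415159] [-2.1290343  -1.34180056  5.89172155]
```

View pics/s7.png

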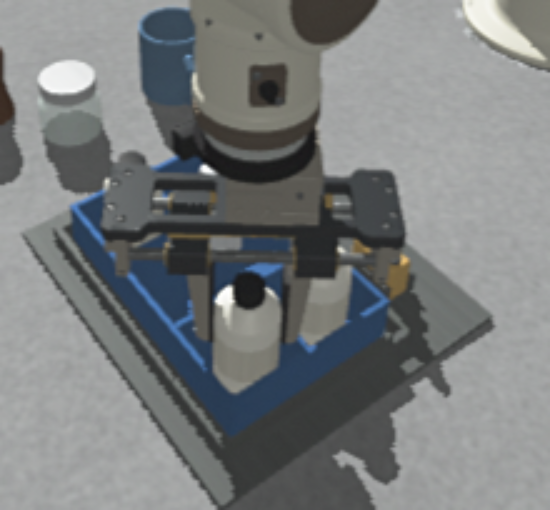

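All three are in pockets, with the last one seated at (247,330) between the fingers. I'll release and go to the handle.

servo_tool --targets '[[[0, 0, 0], 0, -0.3], [[0, 0, 0], 0, -0.3], [[0, 0, 0], 0, -0.3], [[0, 0, -3], 0, -0.4], [[0, 0, -20], 0, -0.4], [[0, 0, -35], 0, -0.4], [[0, 0, -38], 0, -0.4], [[0, 0, -38], 0, -1]]'

```text
t: 22.95
eef_pos: [0.5991, 0.2051, 0.1883]
eef_rot: [0.886, 0.465, -0.001, -0.0]
wrist_force: [1.0, -0.4, 0.0]
finger_gap: 0.748
grip_force: 0.0
```

servo_tool --targets '[[[0, 0, -38], 0, -1], [[0, 0, -25], 7, -1], [[0, 0, 0], 7, -1], [[0, 0, 0], 7, -1], [[0, 0, 0], 7, -1], [[0, 0, 0], 7, -1], [[0, 0, 0], 7, -1], [[0, 0, 0], 7, -1]]'

```text
t: 23.62
eef_pos: [0.5997, 0.2052, 0.2503]
eef_rot: [0.999, 0.052, -0.0, -0.0]
wrist_force: [0.7, 0.1, -0.0]
finger_gap: 1.002
grip_force: 0.0
```

servo_tool --targets '[[[0, 0, 0], 5.4, -1], [[0, 0, 0], 0, -1]]'

```text
t: 23.78
eef_pos: [0.5998, 0.2052, 0.2503]
eef_rot: [1.0, 0.007, -0.0, 0.0]
wrist_force: [-0.1, 0.2, 0.4]
finger_gap: 0.995
grip_force: 0.0
```

```bash
python3 - <<'E'
from h import *
s=sense();print(s["t"],s["eef_pos"],move([.568,.127,.27],.04+np.pi/2))
E
```

```text
23.7833 [0.59975885 0.20518365 0.25027785] [-32.9, 77.7, -19.7, np.float64(-1.5)]
```

servo_tool --targets '[[[-10, 20, -10], -1.5, -1], [[-13, 30, -10], 0, -1], [[-10, 26, 0], 0, -1], [[0, 0, 0], 0, -1], [[0, 0, 0], 0, -1], [[0, 0, 0], 0, -1]]'

```text
t: 24.28
eef_pos: [0.5696, 0.1285, 0.2702]
eef_rot: [1.0, 0.022, -0.0, -0.0]
wrist_force: [0.4, 0.0, 0.2]
finger_gap: 0.998
grip_force: 0.0
```

```bash
python3 - <<'E'
from h import *
s=sense();print(s["t"],s["eef_pos"],move([.568,.127,.157],.04+np.pi/2))
im=get_image("wrist"); cv2.imwrite("pics/w8.png",im); c,n=np.cos(.04),np.sin(.04)
print([w2px("wrist",[.5683+c*a-n*b,.1266+n*a+c*b,.187],s)[0].round() for a in(-.04,.04) for b in (-.008,.008)])
E
```

```text
24.2833 [0.56960667 0.12850586 0.27020724] [-1.7, 1.5, 113.2, np.float64(0.2)]
[array([267., 239.]), array([247., 239.]), array([268., 142.]), array([247., 142.])]
```

View pics/w8.png

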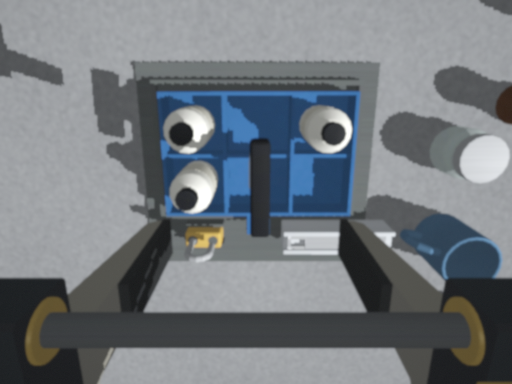

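The bar shows at columns 251–270, rows 140–236, about 2 mm toward -y of the prediction. I'll centre on it, descend and grip.

servo_tool --targets '[[[0, 4.5, 15], 0, -1], [[0, 0, 30], 0, -1], [[0, 0, 30], 0, -1], [[0, 0, 23], 0, -1], [[0, 0, 10], 0, -1], [[0, 0, 5], 0, -1], [[0, 0, 0], 0, -1], [[0, 0, 0], 0, -1]]'

```text
t: 25.0
eef_pos: [0.5708, 0.124, 0.1587]
eef_rot: [1.0, 0.022, 0.001, -0.0]
wrist_force: [-0.2, 0.2, 0.4]
finger_gap: 0.998
grip_force: 0.0
```

servo_tool --targets '[[[0, 0, 0], 0, 0.3], [[0, 0, 0], 0, 0.3], [[0, 0, 0], 0, 0.3], [[0, 0, 0], 0, 0.5], [[0, 0, 0], 0, 0.5], [[0, 0, 0], 0, 0.5]]'

```text
t: 25.5
eef_pos: [0.5698, 0.1235, 0.1575]
eef_rot: [1.0, 0.021, 0.0, 0.0]
wrist_force: [0.2, 0.3, -0.3]
finger_gap: 0.588
grip_force: 0.0
```

servo_tool --targets '[[[0, 0, 0], 0, 1], [[0, 0, 0], 0, 1], [[0, 0, 0], 0, 1], [[0, 0, 0], 0, 1], [[0, 0, 0], 0, 1], [[0, 0, 0], 0, 1]]'

```text
t: 26.0
eef_pos: [0.5697, 0.124, 0.1573]
eef_rot: [1.0, 0.021, -0.0, -0.0]
wrist_force: [1.0, 1.6, -0.9]
finger_gap: 0.169
grip_force: 30.0
```

```bash
python3 - <<'E'
from h import *
s=sense();print(s["t"],s["eef_pos"],s["wrist_force"],s["torque"],s["finger_gap"],s["grip_force"])
E
```

```text
26.0 [0.56971857 0.12397338 0.1572792 ] [ 1.00716891  1.60604771 -0.93700109] [0.2464445  0.14240767 0.05958701] 0.1691750896448083 29.999131858348846
```

servo_tool --targets '[[[0, 0, -3], 0, 1], [[0, 0, -5], 0, 1], [[0, 0, -5], 0, 1], [[0, 0, -5], 0, 1], [[0, 0, -4], 0, 1], [[0, 0, -3], 0, 1], [[0, 0, -3], 0, 1], [[0, 0, -3], 0, 1]]'

```text
t: 26.67
eef_pos: [0.5691, 0.1234, 0.1879]
eef_rot: [1.0, 0.021, -0.001, 0.0]
wrist_force: [-0.0, 0.2, -7.1]
finger_gap: 0.174
grip_force: 30.0
```

servo_tool --targets '[[[0, 0, -4], 0, 1], [[0, 0, -5], 0, 1], [[0, 0, -5], 0, 1], [[0, 0, -5], 0, 1], [[0, 0, -5], 0, 1], [[0, 0, -5], 0, 1], [[0, 0, -5], 0, 1], [[0, 0, -4], 0, 1]]'

```text
t: 27.33
eef_pos: [0.5699, 0.1236, 0.2271]
eef_rot: [1.0, 0.021, 0.0, 0.0]
wrist_force: [-0.5, 0.9, -7.3]
finger_gap: 0.172
grip_force: 30.0
```

servo_tool --targets '[[[0, 0, -2], 0, 1], [[0, 0, -1], 0, 1], [[0, 0, 0], 0, 1], [[0, 0, 0], 0, 1], [[0, 0, 0], 0, 1], [[0, 0, 0], 0, 1]]'

```text
t: 27.83
eef_pos: [0.5695, 0.1236, 0.2289]
eef_rot: [1.0, 0.021, -0.0, -0.0]
wrist_force: [0.4, 1.1, -7.7]
finger_gap: 0.17
grip_force: 30.0
```

```bash
python3 - <<'E'
from h import *
s=sense();print(s["t"],s["eef_pos"],s["wrist_force"],s["torque"],s["finger_gap"],s["grip_force"])
a=get_image("scene")[140:384,150:420];b=get_image("side")[60:304,100:370]
cv2.imwrite("pics/s9.png",cv2.resize(np.hstack([a,b]),None,fx=1.48,fy=1.48))
E
```

```text
27.8333 [0.56950205 0.12363266 0.22889418] [ 0.35940327  1.10456762 -7.67564772] [-0.11050144  0.14133533  0.00662069] 0.17006082539342213 29.997792541980743
```

View pics/s9.png

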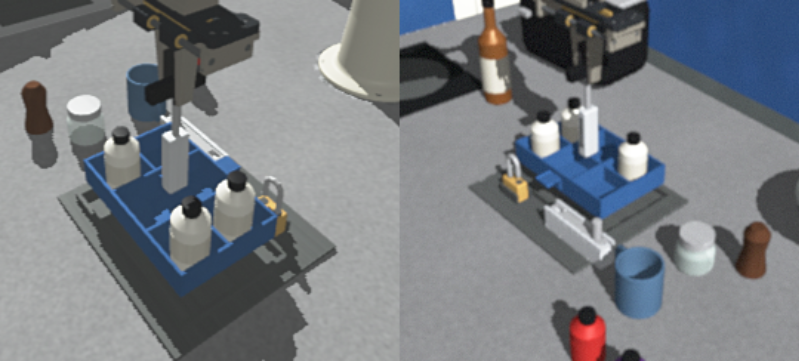

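The caddy hangs about 35 mm clear with all three bottles standing. I'll hold it for over 2 s.

servo_tool --targets '[[[0, 0, 0], 0, 1], [[0, 0, 0], 0, 1], [[0, 0, 0], 0, 1], [[0, 0, 0], 0, 1], [[0, 0, 0], 0, 1], [[0, 0, 0], 0, 1], [[0, 0, 0], 0, 1], [[0, 0, 0], 0, 1]]'

```text
t: 28.6
eef_pos: [0.5698, 0.1236, 0.2293]
eef_rot: [1.0, 0.021, 0.0, 0.0]
wrist_force: [-0.5, 0.2, -8.0]
finger_gap: 0.166
grip_force: 30.0
```

servo_tool --targets '[[[0, 0, 0], 0, 1], [[0, 0, 0], 0, 1], [[0, 0, 0], 0, 1], [[0, 0, 0], 0, 1], [[0, 0, 0], 0, 1], [[0, 0, 0], 0, 1], [[0, 0, 0], 0, 1], [[0, 0, 0], 0, 1]]'

```text
t: 29.27
eef_pos: [0.5697, 0.1236, 0.2293]
eef_rot: [1.0, 0.021, -0.0, 0.0]
wrist_force: [0.6, 0.8, -7.2]
finger_gap: 0.173
grip_force: 30.0
```

servo_tool --targets '[[[0, 0, 0], 0, 1], [[0, 0, 0], 0, 1], [[0, 0, 0], 0, 1], [[0, 0, 0], 0, 1], [[0, 0, 0], 0, 1], [[0, 0, 0], 0, 1], [[0, 0, 0], 0, 1], [[0, 0, 0], 0, 1]]'

```text
t: 29.93
eef_pos: [0.5697, 0.1236, 0.2293]
eef_rot: [1.0, 0.021, 0.0, 0.0]
wrist_force: [0.4, 0.1, -7.3]
finger_gap: 0.17
grip_force: 30.0
```

servo_tool --targets '[[[0, 0, 0], 0, 1], [[0, 0, 0], 0, 1], [[0, 0, 0], 0, 1], [[0, 0, 0], 0, 1], [[0, 0, 0], 0, 1], [[0, 0, 0], 0, 1], [[0, 0, 0], 0, 1], [[0, 0, 0], 0, 1]]'

```text
t: 30.6
eef_pos: [0.5697, 0.1236, 0.2293]
eef_rot: [1.0, 0.021, -0.0, 0.0]
wrist_force: [-0.7, 0.8, -7.4]
finger_gap: 0.175
grip_force: 30.0
```

servo_tool --targets '[[[0, 0, 2], 0, 1], [[0, 0, 3], 0, 1], [[0, 0, 3], 0, 1], [[0, 0, 3], 0, 1], [[0, 0, 3], 0, 1], [[0, 0, 3], 0, 1], [[0, 0, 3], 0, 1], [[0, 0, 3], 0, 1]]'

```text
t: 31.27
eef_pos: [0.5697, 0.1236, 0.206]
eef_rot: [1.0, 0.021, -0.0, 0.0]
wrist_force: [-0.1, -0.0, -7.8]
finger_gap: 0.174
grip_force: 30.0
```

servo_tool --targets '[[[0, 0, 2], 0, 1], [[0, 0, 2], 0, 1], [[0, 0, 2], 0, 1], [[0, 0, 2], 0, 1], [[0, 0, 2], 0, 1], [[0, 0, 2], 0, 1], [[0, 0, 2], 0, 1], [[0, 0, 2], 0, 1]]'

```text
t: 31.93
eef_pos: [0.5697, 0.1236, 0.1901]
eef_rot: [1.0, 0.021, -0.0, 0.0]
wrist_force: [-0.7, 1.3, -7.2]
finger_gap: 0.17
grip_force: 30.0
```

servo_tool --targets '[[[0, 0, 2], 0, 1], [[0, 0, 2], 0, 1], [[0, 0, 2], 0, 1], [[0, 0, 2], 0, 1], [[0, 0, 2], 0, 1], [[0, 0, 2], 0, 1], [[0, 0, 2], 0, 1], [[0, 0, 2], 0, 1]]'

```text
t: 32.6
eef_pos: [0.5699, 0.1234, 0.1744]
eef_rot: [1.0, 0.021, 0.0, 0.0]
wrist_force: [-0.8, -1.2, -4.6]
finger_gap: 0.171
grip_force: 30.0
```

```bash
python3 - <<'E'
from h import *
s=sense();print(s["t"],s["eef_pos"],s["wrist_force"],s["torque"],s["finger_gap"],s["grip_force"])
E
```

```text
32.6 [0.56989644 0.12344338 0.17439719] [-0.78178664 -1.21453195 -4.6499755 ] [-0.28206729  0.23822988  0.01175469] 0.17102030162241924 29.998177886009216
```

servo_tool --targets '[[[0, 0, 3], 0, 1], [[0, 0, 3], 0, 1], [[0, 0, 3], 0, 1], [[0, 0, 3], 0, 1], [[0, 0, 2], 0, 1], [[0, 0, 2], 0, 1], [[0, 0, 1], 0, 1], [[0, 0, 0], 0, 1]]'

```text
t: 33.27
eef_pos: [0.57, 0.1234, 0.1575]
eef_rot: [1.0, 0.021, 0.0, 0.0]
wrist_force: [-0.6, -2.9, -1.7]
finger_gap: 0.17
grip_force: 30.0
```

servo_tool --targets '[[[0, 0, 0], 0, 0.3], [[0, 0, 0], 0, 0.3], [[0, 0, 0], 0, 0.3], [[0, 0, 0], 0, 0.3]]'

```text
t: 33.6
eef_pos: [0.5701, 0.1239, 0.1578]
eef_rot: [1.0, 0.022, 0.001, -0.0]
wrist_force: [-0.7, -0.5, 0.0]
finger_gap: 0.351
grip_force: 0.0
```

```bash
python3 - <<'E'
from h import *
s=sense();print(s["t"],s["eef_pos"],s["wrist_force"],s["finger_gap"])
E
```

```text
33.6 [0.57007812 0.12393993 0.15779937] [-0.68878541 -0.4709      0.02071414] 0.3514245111048987
```

servo_tool --targets '[[[0, 0, 0], 0, -1], [[0, 0, 0], 0, -1], [[0, 0, -15], 0, -1], [[0, 0, -30], 0, -1], [[0, 0, -35], 0, -1], [[0, 0, -35], 0, -1], [[-20, 0, 0], 0, -1], [[-35, 20, 0], 0, -1]]'

```text
t: 34.27
eef_pos: [0.5181, 0.1028, 0.2754]
eef_rot: [1.0, 0.023, 0.004, -0.0]
wrist_force: [0.2, -0.1, 0.6]
finger_gap: 0.908
grip_force: 0.0
```

servo_tool --targets '[[[-20, 20, 0], 0, -1], [[0, 20, 0], 0, -1], [[0, 0, 0], 0, -1], [[0, 0, 0], 0, -1], [[0, 0, 0], 0, -1]]'

```text
t: 34.68
eef_pos: [0.4977, 0.061, 0.2724]
eef_rot: [1.0, 0.021, 0.0, -0.0]
wrist_force: [-0.4, 0.2, -0.8]
finger_gap: 1.003
grip_force: 0.0
```

```bash
python3 - <<'E'
from h import *
import json
s=sense();print(s["t"],s["eef_pos"]); im=get_image("wrist"); cv2.imwrite("pics/w10.png",cv2.resize(im,(800,600)))
json.dump({k:np.array(s[k]).tolist() for k in("eef_pos","eef_rot")},open("s2.json","w"))
E
```

```text
34.6833 [0.49769265 0.06097215 0.27242245]
```

View pics/w10.png

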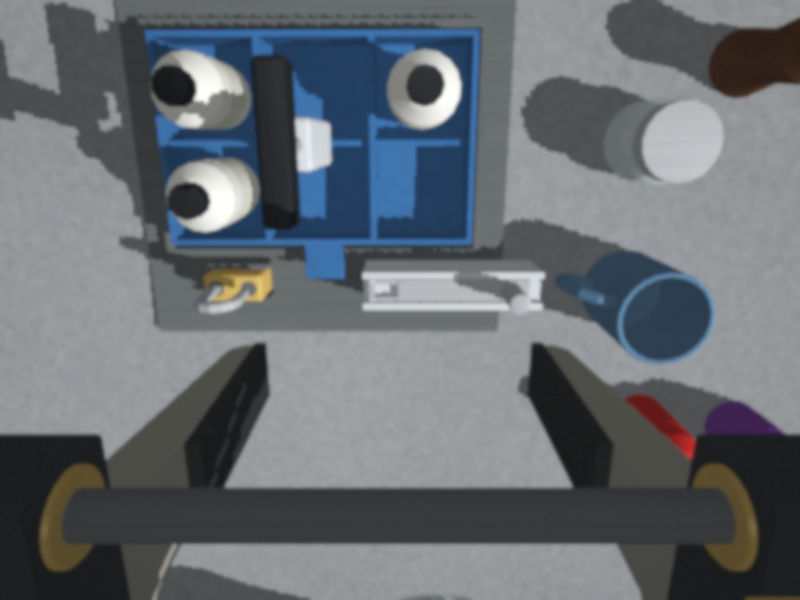

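The caddy is back in its bay with bottles upright. The stud's top is at (520,303), the shackle's crown at about (228,306), and the lug at (325,260) is still clear of the strap.

```bash
python3 - <<'E'
from h import *
import json
from scipy.optimize import least_squares
s=json.load(open("s2.json")); f=.64
L=[((147,31),(.075,.115,.046)),((480,30),(.075,-.115,.046)),((472,245),(-.075,-.115,.046)),((171,244),(-.075,.115,.046))]
def g(q):
    c,n=np.cos(q[2]),np.sin(q[2])
    return np.ravel([w2px("wrist",[q[0]+c*p[0]-n*p[1],q[1]+n*p[0]+c*p[1],p[2]],s)[0]-np.array(u)*f for u,p in L])
r=least_squares(g,[.57,.13,.07]);print(r.x.round(4),r.fun.round(1)); q=r.x
st=px2w("wrist",[(520*f,303*f)],.084,s)[0]; sh=px2w("wrist",[(228*f,306*f)],.092,s)[0]
for p in(st,sh): d=p[:2]-q[:2];c,n=np.cos(q[2]),np.sin(q[2]); print(p.round(4),"dock",(c*d[0]+n*d[1]).round(4),(-n*d[0]+c*d[1]).round(4))
print(move([*st[:2],.052],.04+np.pi/2))
E
```

```text
[0.5685 0.1227 0.042 ] [-0.7 -0.6  0.3  0.2 -0.1  0.1  0.5  0.5]
[ 0.4653 -0.0275  0.084 ] dock -0.1094 -0.1457
[0.4567 0.1786 0.092 ] dock -0.1093 0.0606
[-36.2, 87.3, 220.3, np.float64(0.2)]
```

servo_tool --targets '[[[0, 0, 0], -7.1, 0.1], [[0, 0, 0], -7.1, 0.1], [[0, 0, 0], -7.1, 0.1], [[0, 0, 0], -7.1, 0.1], [[0, 0, 0], -7.1, 0.1], [[0, 0, 0], -7.1, 0.1], [[0, 0, 0], -7.1, 0.1], [[0, 0, 0], -7.1, 0.1]]'

```text
t: 35.4
eef_pos: [0.4977, 0.0614, 0.2721]
eef_rot: [0.867, 0.498, -0.0, -0.0]
wrist_force: [0.0, 0.4, 0.3]
finger_gap: 0.457
grip_force: 0.0
```

servo_tool --targets '[[[0, 0, 0], -7.1, 0.1], [[0, 0, 0], -7.1, 0.1], [[0, 0, 0], -7.1, 0.1], [[0, 0, 0], 0, 0.1]]'

```text
t: 35.73
eef_pos: [0.4976, 0.0614, 0.2721]
eef_rot: [0.761, 0.648, -0.0, -0.0]
wrist_force: [-0.1, 0.6, 0.8]
finger_gap: 0.45
grip_force: 0.0
```

```bash
python3 - <<'E'
from h import *
import json
s=json.load(open("s2.json")); f=.64
print("mug handle tip",px2w("wrist",[(556*f,281*f),(556*f,281*f)],.05,s).round(3),"padlock top",px2w("wrist",[(205*f,266*f),(270*f,266*f),(240*f,290*f)],.042,s).round(3))
print(sense()["finger_gap"],sense()["eef_pos"],move([.465,-.028,.13],np.radians(-10)))
E
```

```text
mug handle tip [[ 0.474 -0.062  0.05 ]
 [ 0.474 -0.062  0.05 ]] padlock top [[0.473 0.212 0.042]
 [0.475 0.161 0.042]
 [0.454 0.185 0.042]]
0.4495986802411045 [0.49762337 0.06138978 0.27211967] [-93.5, -17.9, 142.1, np.float64(0.8)]
```

servo_tool --targets '[[[-25, -5, 30], 0, 0.1], [[-30, -6, 35], 0, 0.1], [[-25, -5, 35], 0, 0.1], [[-13, -2, 30], 0, 0.1], [[0, 0, 10], 0, 0.1], [[0, 0, 0], 0, 0.1], [[0, 0, 0], 0, 0.1]]'

```text
t: 36.32
eef_pos: [0.4666, -0.0238, 0.138]
eef_rot: [0.763, 0.646, 0.0, 0.0]
wrist_force: [0.4, -0.0, 1.5]
finger_gap: 0.449
grip_force: 0.0
```

```bash
python3 - <<'E'
from h import *
print(sense()["finger_gap"],sense()["eef_pos"],move([.465,-.028,.053],np.radians(-10)))
im=get_image("wrist"); cv2.imwrite("pics/w11.png",im); print(w2px("wrist",[.465,-.028,.084]))
E
```

```text
0.4493408263803709 [ 0.46660048 -0.02377756  0.13803432] [-4.5, -0.9, 85.0, np.float64(0.5)]
[[252.8026239  208.87098358]]
```

View pics/w11.png

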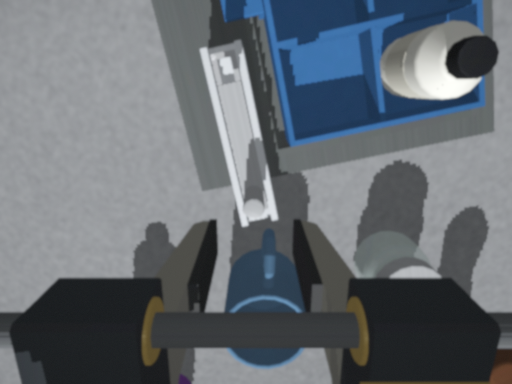

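The stud at (255,210) lies between the fingers as predicted, with the mug handle just behind at (268,240). I'll descend and close.

servo_tool --targets '[[[-3, -1, 15], 0, 0.1], [[0, 0, 25], 0, 0.1], [[0, 0, 25], 0, 0.1], [[0, 0, 13], 0, 0.1], [[0, 0, 6], 0, 0.1], [[0, 0, 0], 0, 0.1], [[0, 0, 0], 0, 0.1]]'

```text
t: 36.95
eef_pos: [0.466, -0.0272, 0.055]
eef_rot: [0.763, 0.647, 0.001, 0.001]
wrist_force: [0.3, -0.3, -0.1]
finger_gap: 0.452
grip_force: 0.0
```

servo_tool --targets '[[[0, 0, 0], 0, 1], [[0, 0, 0], 0, 1], [[0, 0, 0], 0, 1], [[0, 0, 0], 0, 1], [[0, 0, 0], 0, 1]]'

```text
t: 37.37
eef_pos: [0.465, -0.0274, 0.0539]
eef_rot: [0.763, 0.646, 0.0, 0.001]
wrist_force: [1.0, 0.2, 2.9]
finger_gap: 0.164
grip_force: 30.0
```

```bash
python3 - <<'E'
from h import *
s=sense();print(s["finger_gap"],s["eef_pos"],s["wrist_force"]); x,y,z=s["eef_pos"]
for d in (.05,.105,.115): print(move([x-.042*d,y+d,z],np.radians(-10)))
E
```

```text
0.16417080712026436 [ 0.46501763 -0.02744602  0.05388989] [0.98426994 0.21613347 2.91533453]
[49.0, -10.3, -0.0, np.float64(0.5)]
[102.9, -21.6, -0.0, np.float64(0.5)]
[112.6, -23.6, -0.1, np.float64(0.5)]
```

servo_tool --targets '[[[6, -1.3, 0], 0, 1], [[10, -2.1, 0], 0, 1], [[10, -2.1, 0], 0, 1], [[10, -2.1, 0], 0, 1], [[9, -1.8, 0], 0, 1], [[4, -0.9, 0], 0, 1], [[0, 0, 0], 0, 1]]'

```text
t: 37.95
eef_pos: [0.4628, 0.0248, 0.0538]
eef_rot: [0.762, 0.647, 0.001, 0.0]
wrist_force: [1.1, 1.5, 6.5]
finger_gap: 0.169
grip_force: 30.0
```

servo_tool --targets '[[[0, 0, 0], 6, 1], [[0, 0, 0], 6, 1], [[0, 0, 0], 6, 1], [[0, 0, 0], 0, 1]]'

```text
t: 38.28
eef_pos: [0.4625, 0.0241, 0.0538]
eef_rot: [0.855, 0.518, 0.0, -0.0]
wrist_force: [0.5, -0.5, 7.0]
finger_gap: 0.166
grip_force: 30.0
```

```bash
python3 - <<'E'
from h import *
s=sense();print(s["finger_gap"],s["eef_pos"],s["wrist_force"],s["torque"]); x,y,z=s["eef_pos"]
for d in (.04,.05,.065): print(move([.465-.042*(y+.0275+d),y+d,z],np.radians(-28)))
E
```

```text
0.16627865121458724 [0.46254456 0.02405928 0.05381879] [ 0.45356943 -0.52140015  7.02231703] [0.04385292 0.15385263 0.19301644]
[34.8, -19.8, 0.0, np.float64(0.4)]
[43.5, -24.8, 0.0, np.float64(0.4)]
[56.5, -32.3, 0.0, np.float64(0.4)]
```

servo_tool --targets '[[[5, -3, 0], 0, 1], [[8.5, -4.8, 0], 0, 1], [[8.5, -4.8, 0], 0, 1], [[8.5, -4.8, 0], 0, 1], [[4.3, -2.4, 0], 0, 1], [[0, 0, 0], 0, 1], [[0, 0, 0], 0, 1]]'

```text
t: 38.87
eef_pos: [0.4608, 0.0646, 0.0538]
eef_rot: [0.854, 0.52, 0.0, -0.0]
wrist_force: [0.1, 1.7, 7.1]
finger_gap: 0.167
grip_force: 30.0
```

servo_tool --targets '[[[2.6, -1.5, 0], 0, 1], [[2.6, -1.5, 0], 0, 1], [[0, 0, 0], 0, 1], [[0, 0, 0], 0, 1]]'

```text
t: 39.2
eef_pos: [0.4606, 0.0702, 0.0538]
eef_rot: [0.854, 0.52, 0.0, -0.0]
wrist_force: [-0.3, 0.4, 7.2]
finger_gap: 0.164
grip_force: 30.0
```

servo_tool --targets '[[[2.6, -1.5, 0], 0, 1], [[0, 0, 0], 0, 1], [[0, 0, 0], 0, 1]]'

```text
t: 39.45
eef_pos: [0.4604, 0.0731, 0.0538]
eef_rot: [0.854, 0.52, 0.0, -0.0]
wrist_force: [-0.8, -0.2, 6.4]
finger_gap: 0.164
grip_force: 30.0
```

servo_tool --targets '[[[2.6, -1.5, 0], 0, 1], [[0, 0, 0], 0, 1], [[0, 0, 0], 0, 1]]'

```text
t: 39.7
eef_pos: [0.4603, 0.076, 0.0538]
eef_rot: [0.854, 0.52, 0.0, -0.0]
wrist_force: [-0.4, 0.8, 6.8]
finger_gap: 0.164
grip_force: 30.0
```

servo_tool --targets '[[[2.6, -1.5, 0], 0, 1], [[0, 0, 0], 0, 1], [[0, 0, 0], 0, 1]]'

```text
t: 39.95
eef_pos: [0.4602, 0.079, 0.0538]
eef_rot: [0.854, 0.52, 0.0, 0.0]
wrist_force: [-0.2, 0.1, 6.8]
finger_gap: 0.166
grip_force: 30.0
```

servo_tool --targets '[[[2.6, -1.5, 0], 0, 1], [[0, 0, 0], 0, 1], [[0, 0, 0], 0, 1]]'

```text
t: 40.2
eef_pos: [0.4603, 0.0793, 0.0539]
eef_rot: [0.854, 0.52, -0.001, 0.002]
wrist_force: [-0.0, -11.7, 5.8]
finger_gap: 0.162
grip_force: 30.0
```

servo_tool --targets '[[[2.6, -1.5, 0], 0, 1], [[0, 0, 0], 0, 1], [[0, 0, 0], 0, 1]]'

```text
t: 40.45
eef_pos: [0.4604, 0.0796, 0.0539]
eef_rot: [0.854, 0.52, -0.002, 0.005]
wrist_force: [-0.3, -24.2, 6.1]
finger_gap: 0.166
grip_force: 30.0
```

The strap hit its stop: no further travel, 24 N. I'll ease off, release and rise.

servo_tool --targets '[[[-3.2, 1.8, 0], 0, 1], [[0, 0, 0], 0, 1], [[0, 0, 0], 0, 0.3], [[0, 0, 0], 0, 0.3], [[0, 0, 0], 0, 0.3], [[0, 0, 0], 0, 0.3]]'

```text
t: 40.95
eef_pos: [0.459, 0.0809, 0.0526]
eef_rot: [0.854, 0.519, -0.001, -0.001]
wrist_force: [1.0, -0.6, 0.0]
finger_gap: 0.35
grip_force: 0.0
```

servo_tool --targets '[[[0, 0, -20], 0, 0.3], [[0, 0, -35], 0, 0.3], [[0, 0, -38], 0, 1], [[0, 0, -38], 0, 1], [[0, 0, -38], 0, 1], [[0, 0, -20], 0, 1], [[0, 0, 0], 0, 1], [[0, 0, 0], 0, 1]]'

```text
t: 41.62
eef_pos: [0.4603, 0.0804, 0.243]
eef_rot: [0.855, 0.519, 0.001, 0.0]
wrist_force: [0.4, 0.4, -1.3]
finger_gap: 0.006
grip_force: 0.0
```

```bash
python3 - <<'E'
from h import *
import json
s=sense();print(s["t"],s["eef_pos"]); im=get_image("wrist"); cv2.imwrite("pics/w12.png",cv2.resize(im,(800,600)))
json.dump({k:np.array(s[k]).tolist() for k in("eef_pos","eef_rot")},open("s3.json","w"))
print(w2px("wrist",[[.457,.186,.094],[.456,.192,.094]],s)/.64)
E
```

```text
41.6167 [0.46029807 0.0804259  0.24295572]
[[308.90759127 111.85812237]
 [302.13503164 102.90497121]]
```

View pics/w12.png

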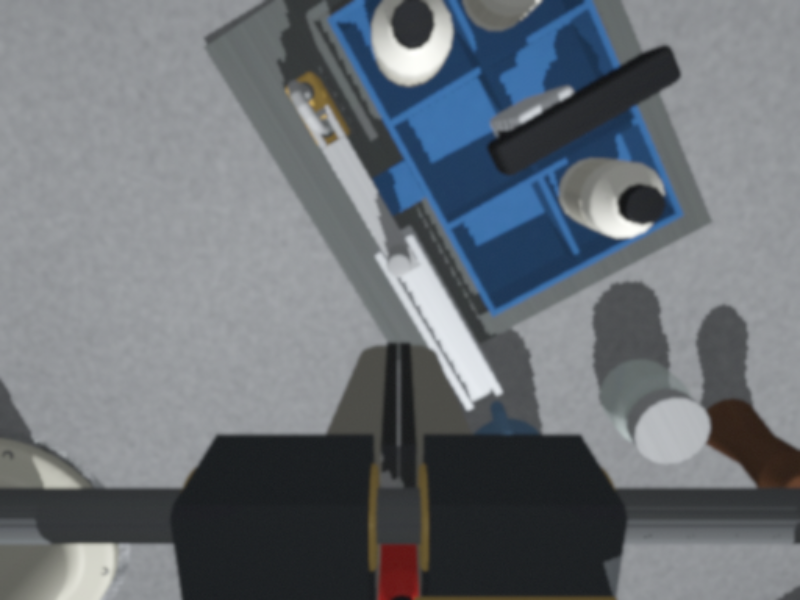

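The strap lies over the lug and reaches the padlock. The shackle spans (297,92)–(325,128), centred near (311,109), which gives a world position of about (0.457,0.188). I'll turn to clear the handle and go above it.

servo_tool --targets '[[[0, 0, 0], 7, 1], [[0, 0, 0], 7, 1], [[0, 0, 0], 7, 1], [[0, 0, 0], 7, 1], [[0, 0, 0], 7, 1], [[0, 0, 0], 7, 1], [[0, 0, 0], 7, 1], [[0, 0, 0], 7, 1]]'

```text
t: 42.33
eef_pos: [0.4584, 0.0804, 0.2394]
eef_rot: [0.999, 0.054, -0.003, -0.0]
wrist_force: [0.2, -0.0, 0.1]
finger_gap: 0.007
grip_force: 0.0
```

servo_tool --targets '[[[0, 0, 0], 4, 1], [[0, 0, 0], 0, 1]]'

```text
t: 42.5
eef_pos: [0.4584, 0.0803, 0.2396]
eef_rot: [1.0, 0.022, -0.002, -0.0]
wrist_force: [0.3, 0.2, -0.0]
finger_gap: 0.004
grip_force: 0.0
```

```bash
python3 - <<'E'
from h import *
import json
print(px2w("wrist",[(297*.64,92*.64),(311*.64,109*.64),(325*.64,128*.64)],.092,json.load(open("s3.json"))))
print(sense()["eef_pos"],move([.457,.188,.105],.04+np.pi/2))
E
```

```text
[[0.45632683 0.19821506 0.092     ]
 [0.45882338 0.18651815 0.092     ]
 [0.46081103 0.17364999 0.092     ]]
[0.45844819 0.08033648 0.23962835] [3.8, -107.5, 134.7, np.float64(0.2)]
```

servo_tool --targets '[[[1, -20, 10], 0, 1], [[1, -30, 20], 0, 1], [[1, -30, 20], 0, 1], [[1, -20, 20], 0, 1], [[0, -7, 30], 0, 1], [[0, 0, 20], 0, 1], [[0, 0, 12], 0, 1], [[0, 0, 0], 0, 1]]'

```text
t: 43.17
eef_pos: [0.455, 0.1869, 0.1054]
eef_rot: [1.0, 0.024, -0.005, 0.001]
wrist_force: [-0.5, -0.1, 1.0]
finger_gap: 0.004
grip_force: 0.0
```

```bash
python3 - <<'E'
from h import *
print(sense()["eef_pos"],sense()["wrist_force"],move([.458,.187,.096],.04+np.pi/2))
a=get_image("scene")[170:384,200:420]
cv2.imwrite("pics/s13.png",cv2.resize(a,None,fx=2.7,fy=2.7))
E
```

```text
[0.45503618 0.18691485 0.10536827] [-0.4760793  -0.05687211  1.03554045] [3.1, 0.0, 9.3, np.float64(0.4)]
```

View pics/s13.png

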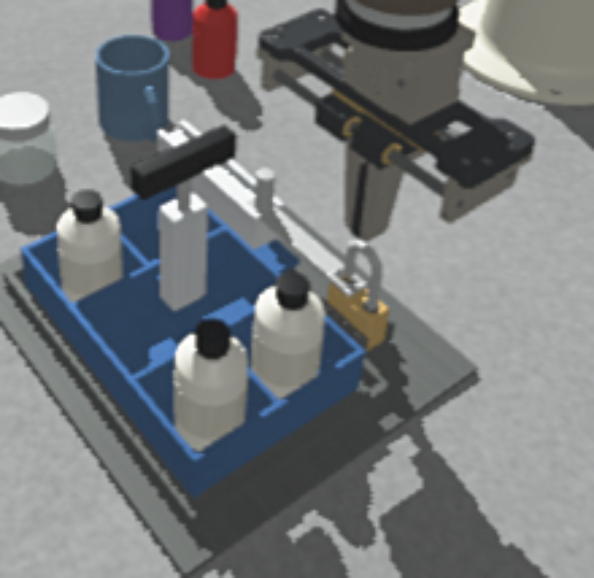

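The closed fingertips at (365,235) sit right above the shackle crown at (362,247). I'll press.

servo_tool --targets '[[[2, 0, 4], 0, 1], [[0, 0, 4], 0, 1], [[0, 0, 4], 0, 1], [[0, 0, 4], 0, 1], [[0, 0, 4], 0, 1], [[0, 0, 3], 0, 1], [[0, 0, 0], 0, 1]]'

```text
t: 43.8
eef_pos: [0.4618, 0.1872, 0.0882]
eef_rot: [1.0, 0.022, 0.001, 0.0]
wrist_force: [-2.2, -1.3, 8.8]
finger_gap: 0.001
grip_force: 4.6
```

servo_tool --targets '[[[0, 0, 3], 0, 1], [[0, 0, 3], 0, 1], [[0, 0, 2], 0, 1], [[0, 0, 0], 0, 1], [[0, 0, 0], 0, 1]]'

```text
t: 44.22
eef_pos: [0.4609, 0.1872, 0.0789]
eef_rot: [1.0, 0.022, -0.0, -0.0]
wrist_force: [-0.3, 0.4, 0.2]
finger_gap: 0.005
grip_force: 0.0
```

servo_tool --targets '[[[0, 0, 2], 0, 1], [[0, 0, 0], 0, 1]]'

```text
t: 44.38
eef_pos: [0.4609, 0.1872, 0.0769]
eef_rot: [1.0, 0.022, -0.0, 0.0]
wrist_force: [-0.7, -0.2, -0.1]
finger_gap: 0.004
grip_force: 0.0
```

The force dropped to zero, so the shackle snapped. I'll confirm by touching it at its home height, then retreat.

servo_tool --targets '[[[0, 0, 2], 0, 1], [[0, 0, 2], 0, 1], [[0, 0, 0], 0, 1]]'

```text
t: 44.63
eef_pos: [0.4614, 0.1873, 0.0739]
eef_rot: [1.0, 0.022, 0.0, 0.0]
wrist_force: [-1.9, -1.0, 4.4]
finger_gap: 0.005
grip_force: 2.5
```

servo_tool --targets '[[[0, 0, -10], 0, 1], [[0, 0, -35], 0, 1], [[0, 0, -38], 0, 1], [[0, 0, -38], 0, 1], [[-10, 0, -38], 0, 1], [[-38, 0, -15], 0, 1], [[-30, 0, 0], 0, 1], [[0, 0, 0], 0, 1]]'

```text
t: 45.3
eef_pos: [0.3801, 0.1841, 0.2487]
eef_rot: [1.0, 0.023, 0.001, -0.0]
wrist_force: [0.4, -0.8, -0.4]
finger_gap: 0.004
grip_force: 0.0
```

```bash
python3 - <<'E'
from h import *
print(sense()["t"],sense()["eef_pos"],sense()["wrist_force"])
a=get_image("scene")[140:384,150:420];b=get_image("side")[60:304,100:370]
cv2.imwrite("pics/s14.png",cv2.resize(np.hstack([a,b]),None,fx=1.48,fy=1.48))
E
```

```text
45.3 [0.38013672 0.18412748 0.2486549 ] [ 0.40561384 -0.82255249 -0.37128868]
```

View pics/s14.png

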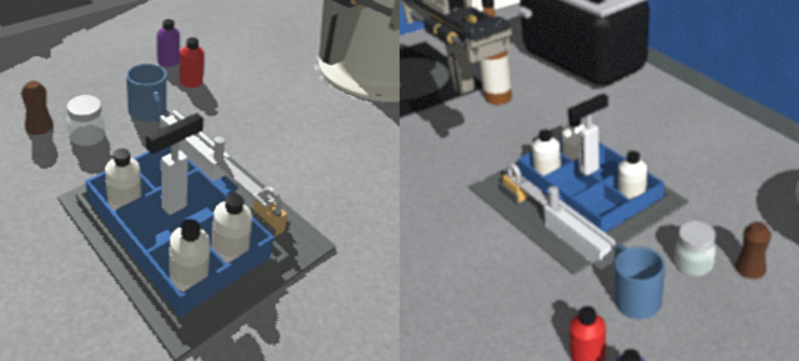

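The shackle is down at 74 mm, the strap is over the lug and the bottles are upright in a flat caddy. The mug, jar, shaker and coloured bottles are still standing. I'll hand in.

```bash
python3 -c "
from workcell import *
print(close_job())"
```

```text
the job is handed in; nothing more can be done
None
```

I handed the job in at about 45 s. The three white bottles I found are upright in the caddy, which was lifted about 35 mm, held still for over 2 s and set back flat. The strap is at its stop over the lug, the shackle has clicked down and stayed at 74 mm, and I saw nothing else on the worktop disturbed; `close_job()` returned no verdict.

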